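# Fit the fuse under the flip cover and switch the stitcher's supply on

### The arm

A 6-joint arm with a two-finger parallel gripper is mounted at the origin on the work surface. World frame = base frame: x ahead of the robot, y to its left, z up, the work surface at z = 0. Lengths are in m, angles in degrees, forces in N, time in s.
With the tool pointing down it reaches from about 0.275 to 0.825 m from the base axis. Payload 5.2 kg.
Tool frame: the origin (TCP) lies midway between the tips of the shut fingers; the grasp point (between the pads) lies 19 mm behind it; z points along the fingers, y is the direction in which the jaws open and shut (so a half turn about z gives the same grasp; the last joint's range is limited). The gripper opens to 93 mm and grips with 3 to 60 N. Pads are 15 mm wide; open, the fingers measure 128 mm over their backs; the gripper's body (75 mm by 188 mm) begins 65 mm behind the grasp point.
Start: joints at [52.093, 14.817, 87.949, -0, 77.235, -11.62], TCP at [0.244, 0.493, 0.219] pointing down, gripper open.
Joint ranges: [-179.93, 179.93], [-52.35, 119.4], [10.71, 147.94], [-69.91, 249.91], [12.55, 155.21], [-178.61, 178.61]. Speed limits (degrees/s): [147.25, 147.25, 180, 180, 180, 180].

### API

Orientations are given as a 3x3 rotation matrix whose columns are the frame's x, y, z axes.
In Python, from rig import r gives the robot as it stands. The module is installed in compiled form; this text tells all that it offers.
- The arm moves only by the tool send_rows, never from a script. Its arguments are lists of equal length, an entry for each row: "slide": the shift along the tool's x, y, z each as a share of 0.5 m, from -1 to 1, a list of three; "delta_rot": the turn, a rotation vector about the tool's x, y, z each as a share of 360 degrees, from -1 to 1, a list of three. A call has 1 to 20 rows; each row shifts and turns the commanded pose from where the row before left it, along the tool's axes as they then stand; what a row does not reach is not made up. A row lasts 1/10 s, in which the tool goes at most 50 mm and 8.59 degrees, less where a joint would pass 70% of its speed; a pose out of reach is approached as far as the arm can. A call with a number of a shift or a turn outside -1 to 1 is refused whole. A call with a gripper value outside its range is refused whole. "claw" is the gripper's target within -1 to 1 (fully open at 1, half-way at 0, shut at -1), set as the call begins (left out, the last holds). The fingers move at their own pace and stop on an object; the grip force is fixed at half the most. Time passes only in rows, so rows that do not move let the fingers close. It gives the time, the measured TCP pose, the force and the opening at its end, in the units of the state.
- r.get_state(): the state, without advancing time (a new reading comes with each control period).
- r.camera(name): name is "scene" or "top" or "wrist"; returns the picture (400x640x3 uint8, blue, green, red); there is no depth.
- r.camera_model(name): a dict with "fx", "fy", "cx", "cy" (pixels), "R" (3x3) and "t" (3): a world point X has camera coordinates R X + t; the wrist camera has in their place "hand_eye" (4x4, takes a point from camera to tool coordinates, whose origin is the TCP and whose axes are the flange's). Camera axes: x right, y down, z forward; pixel columns grow to the right and rows downward; lengths in m; the calibration is good to about 2 mm. A picture is of the moment at which its call begins: read the wrist's pose just before it. camera_model takes no time and is no camera call.
- r.finish_job(): hands the job in, once; it reports no verdict.
The state is a dict: "clock": time; "joints": joint angles; "joint_vel": joint speeds; "tau": joint torques, N m; "position": TCP position; "orientation": TCP orientation; "force": force on the tool from outside, world axes, zero at the start; "moment": the same for the moment, N m; "grip_width": opening from 0.0 (shut) to 1.0 (fully open).
Only numpy, scipy, OpenCV 4.12 (cv2) and the standard library are available. Lean on these libraries where they do the work, as an engineer would, in place of code of your own. Each camera call takes 0.05 s, during which the arm holds its last target.

### The job

Swing the clear cover of the grey supply box right over until it rests open by itself, then fit the longer of the two white fuses in the empty holder: one end against the spring contact, the other pressed down until it is held under the catch, lying level, and let go of it. Only then turn the black knob clockwise as far as it goes, and leave the cover standing open. Do not disturb the shorter fuse, the jar or the hammer.

Things in the scene. Friction and masses are not known exactly. Their poses are not given: they have to be found in the camera images.
- box: grey supply box, fixed to the bench, 230 x 230 x 50 mm; origin at the centre of its underside; x away from the robot at yaw 0, y left, z up ('box' axes below). Its flat top panel is 50 mm above the bench. On the panel: the knob at box x = -55, y = 0 mm, and the fuse holder, lying along box y, centred at box x = +50, y = 0 mm
- cover (a joint): angle of the clear cover in rad: 0 shut, 1.75 fully open on its stop. Hinged along the box's +y edge; its -y edge rises and swings over towards +y. Weighs 300 g; let go below about 1.05 rad it falls shut, above about 1.15 rad it falls open by itself, damped
- cover_hinge (a point): middle of the cover's hinge line, at panel height (box y = +105, z = 50 mm). The hinge line runs along box x. The cover is a hood of 210 x 210 mm, 75 mm deep, its top 125 mm above the bench when shut
- cover_tab (a point): grip point on the black tab standing on the cover's top, 195 mm from the hinge line and (shut) 103 mm above it. Tab 30 mm wide along box x, 14 mm thick along box y, 44 mm tall; this point is 28 mm above the hood's top, 16 mm below the tab's end. Pinched across its 30 mm width the tab can turn between the fingers as the cover swings
- knob (a joint): knob angle in rad, clockwise seen from above, starts at 0 to 0.4, stop at 1.6; turns with light friction (0.06 N m) and stays where it is left
- knob_grip (a point): black pointer knob on the box panel, on its vertical axis: this point is 84 mm above the bench. Round foot 52 mm across; the upright bar grip is 50 mm long, 14 mm thick and reaches from 62 to 94 mm above the bench; at knob angle 0 the bar lies along box x, at angle q it is turned q clockwise from that
- seat (a point): where the centre of the fitted fuse belongs: 77 mm above the bench; axes as the box. The fuse lies along box y, its ends on saddles 62 mm above the bench, between cheeks 36 mm apart (22 mm long, centred 38 mm either side of the middle, up to 74 mm above the bench, flaring out to 83 mm). Between the cheeks, over 54 mm, its sides are free for fingers down to the panel
- catch (a point): tip of the steel catch at the holder's +y end, 47 mm from its middle, 1.5 mm above the top of a fitted fuse. The catch overhangs the fuse by 3 mm; its upper side slopes up and outwards to 49 mm above the saddles. Below it the fixed end stop's face is 50 mm from the middle
- contact_face (a point): centre of the face of the brass spring contact at the holder's -y end, 46 mm from the middle when free; 30 mm wide, up to 34 mm above the saddles; yields towards -y up to 19 mm (450 N/m). A fitted fuse holds it 4 mm in and is pushed against the end stop. A fuse laid in -y end low (about 20 degrees) pushes it in 11 to 13 mm while its +y end passes the catch
- fuse_center (a point): centre of the longer fuse: a square white ceramic bar with steel ends, 100 mm long along its own y, 30 x 30 mm across, about 180 g, lying on the bench, alike either way round
- short_fuse_center (a point): centre of the shorter fuse, 66 mm long along its own y, 30 x 30 mm across, otherwise alike; not wanted, leave it
- jar: glass jar, 80 mm across and 100 mm tall, origin at the centre of its underside; leave it
- mallet: hammer with a wooden handle, about 260 mm long lying along its own x; leave it

How it is judged (in metres and radians):
On the way, in this order (a step that is already met when the one before it is completed fails the run):
1. the cover rests open by itself (over 1.6 rad), untouched (value of joint cover above 1.6 rad and contact force between each of the arm, the fingers and cover below 0.1 N), for 0.2 s.
2. the longer fuse is held in the holder, level, and let go of, the knob not yet turned (below 0.7 rad) (horizontal distance between fuse_center and seat below 0.005 m and z of fuse_center in the frame of seat between -0.003 and 0.003 m and angle between the y axis of fuse_center and the y axis of seat, either way round below 0.08 rad and contact force between the fingers and fuse below 0.1 N and value of joint knob below 0.7 rad), for 0.2 s.
3. the knob is turned clockwise to its stop (over 1.45 rad) (value of joint knob above 1.45 rad), for 0.1 s.
At the end, for the whole second after the job is handed in: The cover rests open (over 1.6 rad), the longer fuse lies still in the holder under its catch (within 5 mm sideways and 3 mm in height of the seat, within 0.08 rad of its line), and the knob is at its clockwise stop (over 1.45 rad) (value of joint cover above 1.6 rad and value of joint knob above 1.45 rad and horizontal distance between fuse_center and seat below 0.005 m and z of fuse_center in the frame of seat between -0.003 and 0.003 m and angle between the y axis of fuse_center and the y axis of seat, either way round below 0.08 rad and linear speed of fuse below 0.02 m/s); the robot touches nothing.
It fails at once if the shorter fuse is moved by more than 25 mm (distance of short_fuse_center from where it was at the start of the episode above 0.025 m).
It fails at once if the jar is moved by more than 25 mm (distance of jar from where it was at the start of the episode above 0.025 m).
It fails at once if the hammer is moved by more than 25 mm (distance of mallet from where it was at the start of the episode above 0.025 m).
It also fails if it takes over 67 s, if anything falls off the work surface, if the arm or the gripper's body presses on something with over 40 N, if the wrist force passes 120 N, or if a joint passes its speed limit or range.

## Working session

There is one attempt and no reset: what is moved stays moved. The work goes in short steps, Python scripts to look and compute and a tool call to move; the robot and the scene stay as the last step left them, time stands still between calls to the robot, and variables do not carry over. Pictures are saved under pics/ and viewed, and the job is handed in when it is done.

Besides the shell and the picture viewer there is one more tool, called after "Emit:" as name(argument=value, ...), one argument or row to a line, values as JSON. send_rows: Moves the arm, as the interface text tells. Shift numbers are shares of 0.5 m and turn numbers shares of 360 degrees, none past 1 either way. Its arguments: {"type":"object","properties":{"slide":{"type":"array"},"delta_rot":{"type":"array"},"claw":{"type":"number"}},"required":["slide","delta_rot"]}

```bash
mkdir -p pics
python3 - <<'E'
from rig import r
import cv2,numpy as np
np.set_printoptions(precision=4,suppress=True)
s=r.get_state();print(s)
for n in("scene","top","wrist"):
    im=r.camera(n);cv2.imwrite(f"pics/{n}0.png",im);print(n,r.camera_model(n))
E
```

```text
{'clock': 0.0, 'joints': array([ 52.0913,  14.8585,  88.0103,  -0.0005,  77.2347, -11.6188]), 'joint_vel': array([ 0.019 ,  0.035 ,  0.0881,  0.0791, -0.0221, -0.0262]), 'tau': array([  0.    , -43.7326, -28.4   ,   0.0717,   0.0415,  -0.0001]), 'position': array([0.2432, 0.4927, 0.2178]), 'orientation': array([[-0.8966,  0.4429, -0.0011],
       [ 0.4429,  0.8966, -0.0014],
       [ 0.0004, -0.0018, -1.    ]]), 'force': array([-0.3808, -0.3491,  0.0802]), 'moment': array([-0.0272, -0.0066,  0.0149]), 'grip_width': 0.9995298613576689}
scene {'fx': 419.4890176610654, 'fy': 419.4890176610654, 'cx': 318.3300869668435, 'cy': 193.5348714764278, 'R': array([[ 0.7206,  0.693 , -0.0216],
       [ 0.4311, -0.4723, -0.7688],
       [-0.543 ,  0.5447, -0.6391]]), 't': array([-0.3337, -0.2389,  1.5273])}
top {'fx': 388.281272520339, 'fy': 388.281272520339, 'cx': 318.14581539802384, 'cy': 197.26294053204947, 'R': array([[-0.0022, -0.9999, -0.0148],
       [-0.9948,  0.0037, -0.1014],
       [ 0.1015,  0.0145, -0.9947]]), 't': array([-0.1309,  0.614 ,  1.086 ])}
wrist {'fx': 302.3087498977842, 'fy': 302.3087498977842, 'cx': 321.57782149886106, 'cy': 198.7327531514845, 'hand_eye': array([[ 0.0007, -0.9589, -0.2836,  0.0793],
       [ 1.    ,  0.0007,  0.    , -0.0002],
       [ 0.0002, -0.2836,  0.9589, -0.1664],
       [ 0.    ,  0.    ,  0.    ,  1.    ]])}
```

View pics/scene0.png

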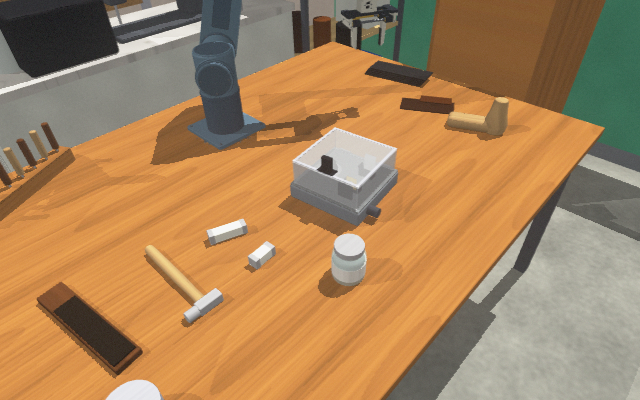

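View pics/top0.png

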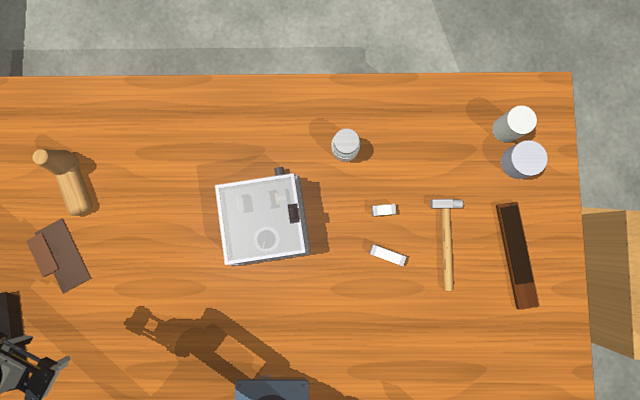

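View pics/wrist0.png

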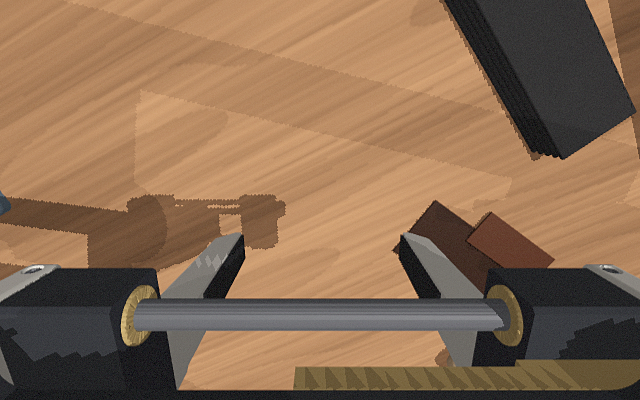

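The scene view shows the box under its clear hood, with the tab at (327,163). The top view shows the hood over x 216–308 and y 173–265, with the tab at (293,213). The long fuse is at (389,255), the short fuse at (384,210), the jar at (346,145) and the hammer at (447,245). I'll zoom in and measure.

```bash
cat > h.py <<'E'
import numpy as np,cv2
from rig import r
np.set_printoptions(precision=4,suppress=True)
def ray(n,u,v,pose=None):
    m=r.camera_model(n);d=np.array([(u-m['cx'])/m['fx'],(v-m['cy'])/m['fy'],1.])
    if n=='wrist':
        H=m['hand_eye'];p,R=pose
        return p+R@H[:3,3],R@H[:3,:3]@d
    return -m['R'].T@m['t'],m['R'].T@d
def onz(n,u,v,z,pose=None):
    o,d=ray(n,u,v,pose);return o+d*(z-o[2])/d[2]
def proj(n,X,pose=None):
    m=r.camera_model(n)
    if n=='wrist':
        H=m['hand_eye'];p,R=pose
        Rc=R@H[:3,:3];c=(np.asarray(X)-p-R@H[:3,3])@Rc
    else: c=m['R']@X+m['t']
    return np.array([m['fx']*c[0]/c[2]+m['cx'],m['fy']*c[1]/c[2]+m['cy']])
E
python3 - <<'E'
import cv2
a=cv2.imread('pics/top0.png');cv2.imwrite('pics/topz.png',cv2.resize(a[150:280,200:420],(792,468),interpolation=cv2.INTER_CUBIC))
a=cv2.imread('pics/scene0.png');cv2.imwrite('pics/scz.png',cv2.resize(a[120:280,200:410],(788,600),interpolation=cv2.INTER_CUBIC))
E
```

```text
(no output)
```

View pics/topz.png

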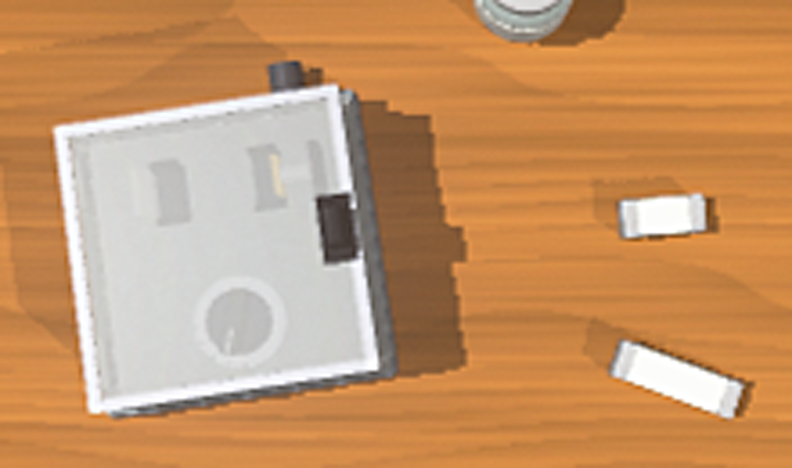

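View pics/scz.png

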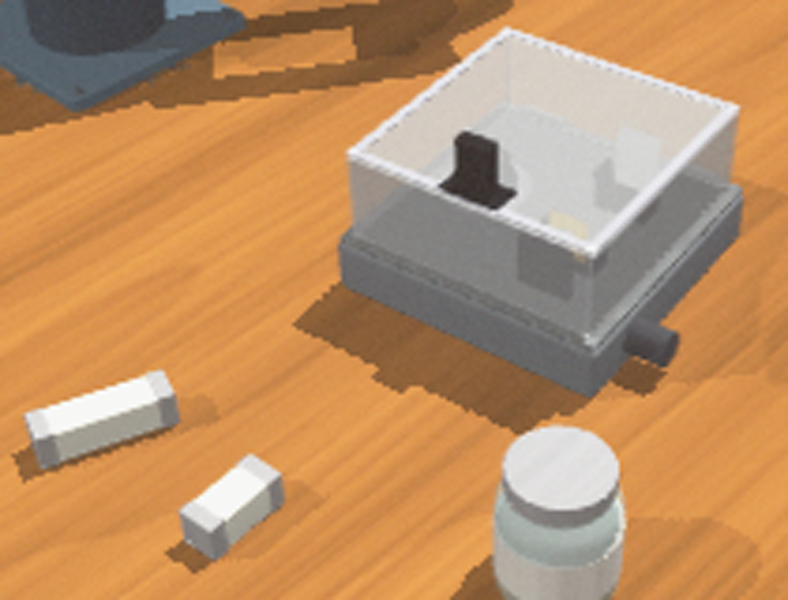

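Run:
```python
from h import *
z=lambda x,y:((x+.5)/3.6-.5+200,(y+.5)/3.6-.5+150)
zs=lambda x,y:((x+.5)/3.752-.5+200,(y+.5)/3.75-.5+120)
P=[onz('top',*z(*c),0.125) for c in((53,128),(338,85),(381,371),(91,413))]
P=np.array(P);print(P);print([np.linalg.norm(P[i]-P[i-1]) for i in range(4)],P.mean(0))
S=np.array([onz('scene',*zs(*c),0.125) for c in((737,106),(594,255),(348,154),(508,31))]);print(S,S.mean(0),[np.linalg.norm(S[i]-S[i-1]) for i in range(4)])
for Q in(P,S):
  # order TL(+x+y),TR(+x,-y),BR(-x,-y),BL(-x,+y)
  yx=(Q[0]+Q[1]-Q[2]-Q[3])/2; yy=(Q[0]+Q[3]-Q[1]-Q[2])/2
  print('yaw',np.degrees(np.arctan2(yx[1],yx[0])),np.degrees(np.arctan2(-yy[0],yy[1])))
# fuses
im=cv2.imread('pics/top0.png');hs=cv2.cvtColor(im,cv2.COLOR_BGR2HSV)
m=((hs[...,1]<60)&(hs[...,2]>120)).astype(np.uint8)
m[:190]=0;m[275:]=0;m[:,:360]=0;m[:,420:]=0
n,l,st,ce=cv2.connectedComponentsWithStats(m)
for i in range(1,n):
  if st[i,4]<50: continue
  c=cv2.findContours((l==i).astype(np.uint8),0,1)[0][0]
  b=cv2.boxPoints(cv2.minAreaRect(c));w=np.array([onz('top',u,v,.03) for u,v in b])
  print(st[i],ce[i],cv2.minAreaRect(c),onz('top',*ce[i],.027));print(w,[np.linalg.norm(w[k]-w[k-1]) for k in range(4)])
for c in((20,410),(160,372),(178,402),(42,440)):print('sc',onz('scene',*zs(*c),.03))
```

```text
[[ 0.6371  0.1407  0.125 ]
 [ 0.6681 -0.069   0.125 ]
 [ 0.4596 -0.1009  0.125 ]
 [ 0.4299  0.108   0.125 ]]
[np.float64(0.20969436360717966), np.float64(0.2120263024162714), np.float64(0.210946186280211), np.float64(0.2110592186997623)] [0.5487 0.0197 0.125 ]
[[ 0.6342  0.1415  0.125 ]
 [ 0.669  -0.0674  0.125 ]
 [ 0.4626 -0.0976  0.125 ]
 [ 0.4337  0.1075  0.125 ]] [0.5498 0.021  0.125 ] [np.float64(0.20342955947062324), np.float64(0.21178648652827298), np.float64(0.20858366191512093), np.float64(0.20708804610687367)]
yaw 8.827156881610522 8.243423720123305
yaw 8.961961919655758 8.737703594462221
[372 204  24  12 251] [383.49   209.4382] ((383.4956359863281, 209.4336395263672), (10.37696361541748, 23.547725677490234), 86.18592071533203) [ 0.5781 -0.3199  0.027 ]
[[ 0.5907 -0.2852  0.03  ]
 [ 0.5949 -0.3524  0.03  ]
 [ 0.5653 -0.3537  0.03  ]
 [ 0.561  -0.2867  0.03  ]] [np.float64(0.029704431933941167), np.float64(0.06732737957178778), np.float64(0.029692944797720718), np.float64(0.06714409128462209)]
[369 245  38  21 389] [387.5296 254.7301] ((387.5141906738281, 254.68853759765625), (36.303218841552734, 10.76578140258789), 20.136302947998047) [ 0.4496 -0.3289  0.027 ]
[[ 0.4532 -0.2751  0.03  ]
 [ 0.4816 -0.2861  0.03  ]
 [ 0.4464 -0.3815  0.03  ]
 [ 0.4182 -0.3704  0.03  ]] [np.float64(0.10148003535335366), np.float64(0.030399458276583816), np.float64(0.10172819638219674), np.float64(0.03026736783180616)]
sc [ 0.4142 -0.37    0.03  ]
sc [ 0.4551 -0.2807  0.03  ]
sc [ 0.4883 -0.2911  0.03  ]
sc [ 0.4494 -0.3765  0.03  ]
```

Emit:
send_rows(
  slide=[
    [-0.0764,-0.0518,-0.006],
    [-0.0764,-0.0518,-0.006],
    [-0.0764,-0.0518,-0.006],
    [-0.0764,-0.0518,-0.006],
    [-0.0764,-0.0518,-0.006],
    [-0.0764,-0.0518,-0.006],
    [-0.0764,-0.0518,-0.006],
    [-0.0764,-0.0518,-0.006],
    [-0.0764,-0.0518,-0.006],
    [-0.0764,-0.0518,-0.006],
    [-0.0764,-0.0518,-0.006],
    [-0.0764,-0.0518,-0.006],
    [-0.0764,-0.0518,-0.006],
    [-0.0764,-0.0518,-0.006],
  ],
  delta_rot=[
    [0,0,0],
    [0,0,0],
    [0,0,0],
    [0,0,0],
    [0,0,0],
    [0,0,0],
    [0,0,0],
    [0,0,0],
    [0,0,0],
    [0,0,0],
    [0,0,0],
    [0,0,0],
    [0,0,0],
    [0,0,0],
  ],
  claw=1,
)

```text
clock: 1.55
position: [0.563, -0.0706, 0.2605]
orientation: [[-0.896, 0.443, -0.0], [0.443, 0.896, 0.0], [0.0, 0.0, -1.0]]
force: [0.5, 0.1, 0.4]
grip_width: 1.002
```

Emit:
send_rows(
  slide=[
    [0,0,0],
    [0,0,0],
    [0,0,0],
    [0,0,0],
    [0,0,0],
    [0,0,0],
    [0,0,0],
    [0,0,0],
  ],
  delta_rot=[
    [0,0,0.0218],
    [0,0,0.0218],
    [0,0,0.0218],
    [0,0,0.0218],
    [0,0,0.0218],
    [0,0,0.0218],
    [0,0,0.0218],
    [0,0,0],
  ],
)

```text
clock: 2.35
position: [0.5623, -0.0688, 0.2603]
orientation: [[-0.151, 0.988, -0.001], [0.988, 0.151, 0.0], [0.0, -0.001, -1.0]]
force: [-0.0, 0.6, -0.3]
grip_width: 1.0
```

```bash
cat >> h.py <<'E'
def snap(n,name):
    s=r.get_state();im=r.camera(n);cv2.imwrite(f'pics/{name}.png',im)
    np.savez(f'pics/{name}.npz',p=s['position'],R=s['orientation'])
    print(s['clock'],s['position'],s['orientation'],s['force'],s['joints'],s['grip_width']);return im
def pose(name):
    d=np.load(f'pics/{name}.npz');return d['p'],d['R']
E
python3 -c "
from h import *
snap('wrist','w1')"
```

```text
2.35 [ 0.5623 -0.0688  0.2603] [[-0.1514  0.9885 -0.0007]
 [ 0.9885  0.1514  0.0002]
 [ 0.0003 -0.0006 -1.    ]] [-0.0466  0.6153 -0.2937] [-18.2513  15.1931  81.6152  -0.      83.233  -26.9578] 1.0000258500918529
```

View pics/w1.png

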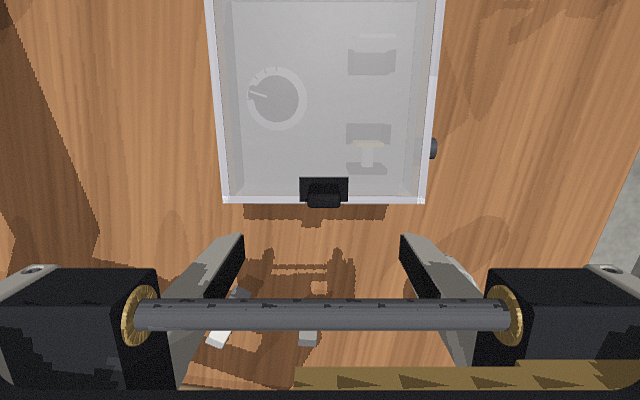

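The wrist view shows the hood with the tab at about (324,195), its top end at (307–341, 194–207). The knob pointer is at (258,95) and the holder is at (370,50–170). I'll compare these with predicted pixels.

```bash
cat >> h.py <<'E'
C=np.array([0.549,0.020,0.]);YAW=8.7
def B(x,y,z,C=None,yaw=None):
    C=globals()['C'] if C is None else C; a=np.radians(YAW if yaw is None else yaw)
    return C+np.array([np.cos(a)*x-np.sin(a)*y,np.sin(a)*x+np.cos(a)*y,z])
E
python3 - <<'E'
from h import *
q=pose('w1')
for n,X in dict(tabtop=(0,-.09,.169),t1=(-.015,-.097,.169),t2=(.015,-.097,.169),t3=(.015,-.083,.169),c1=(-.105,-.105,.125),c2=(.105,-.105,.125),fl=(-.105,.05,.125),fr=(.105,.05,.125)).items():
    print(n,proj('wrist',B(*X),q))
im=cv2.imread('pics/w1.png');cv2.imwrite('pics/w1z.png',cv2.resize(im[130:230,200:450],(800,320),interpolation=cv2.INTER_CUBIC))
# corner measure
for u,v in((222,203),(425,203)):print(onz('wrist',u,v,.125,q))
print(B(-.105,-.105,.125),B(.105,-.105,.125))
E
```

```text
tabtop [322.36   202.0023]
t1 [305.6483 209.4407]
t2 [339.0476 209.465 ]
t3 [339.3187 194.4539]
c1 [221.7732 203.2959]
c2 [422.6715 203.4428]
fl [205.8146  38.867 ]
fr [439.1042  39.0723]
[ 0.4613 -0.0993  0.125 ]
[ 0.671  -0.0671  0.125 ]
[ 0.4611 -0.0997  0.125 ] [ 0.6687 -0.0679  0.125 ]
```

View pics/w1z.png

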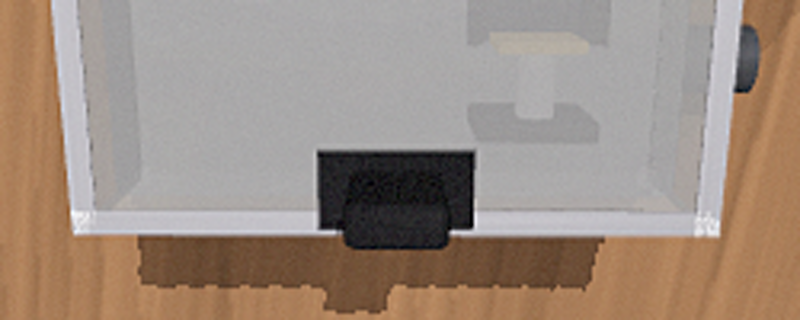

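Emit:
send_rows(
  slide=[
    [0,0.0026,0.062],
    [0,0,0.062],
    [0,0,0.062],
    [0,0,0.06],
    [0,0,0],
  ],
  delta_rot=[
    [0,0,0],
    [0,0,0],
    [0,0,0],
    [0,0,0],
    [0,0,0],
  ],
)

```text
clock: 2.9
position: [0.5606, -0.0676, 0.1334]
orientation: [[-0.156, 0.988, -0.008], [0.988, 0.156, 0.003], [0.004, -0.008, -1.0]]
force: [-0.2, 0.6, -0.0]
grip_width: 1.003
```

Emit:
send_rows(
  slide=[
    [0,0,0],
    [0,0,0],
    [0,0,0],
    [0,0,0],
    [0,0,0],
    [0,0,0],
  ],
  delta_rot=[
    [0,0,0],
    [0,0,0],
    [0,0,0],
    [0,0,0],
    [0,0,0],
    [0,0,0],
  ],
  claw=-1,
)

```text
clock: 3.5
position: [0.5639, -0.0686, 0.1381]
orientation: [[-0.153, 0.988, 0.001], [0.988, 0.153, -0.0], [-0.0, 0.001, -1.0]]
force: [-0.6, -0.5, 1.2]
grip_width: 0.536
```

Emit:
send_rows(
  slide=[
    [0,0,0],
    [0,0,0],
    [0,0,0],
    [0,0,0],
    [0,0,0],
  ],
  delta_rot=[
    [0,0,0],
    [0,0,0],
    [0,0,0],
    [0,0,0],
    [0,0,0],
  ],
)

```text
clock: 4.0
position: [0.564, -0.0686, 0.1376]
orientation: [[-0.153, 0.988, 0.0], [0.988, 0.153, 0.0], [0.0, 0.0, -1.0]]
force: [2.5, 1.0, -0.4]
grip_width: 0.323
```

Run:
```python
from h import *
# cover arc in tool frame: tool x = box y ; tool z = -up. grip starts at hinge-relative (-0.195, 0.103+d)
y0,z0=-.195,.106
N=40;th=np.linspace(0,1.72,N+1)
# P(theta) = rotate so -y rises and swings to +y : clockwise looking... 
Y=y0*np.cos(th)+z0*np.sin(th); Z=-y0*np.sin(th)+z0*np.cos(th)
dx=np.diff(Y)/.5; dz=-np.diff(Z)/.5
for i in range(N): print(i+1,round(th[i+1],3),round(dx[i],4),round(dz[i],4))
print(Y[-1],Z[-1])
```

```text
1 0.043 0.0095 -0.0166
2 0.086 0.0102 -0.0161
3 0.129 0.0109 -0.0157
4 0.172 0.0115 -0.0152
5 0.215 0.0122 -0.0147
6 0.258 0.0128 -0.0142
7 0.301 0.0134 -0.0136
8 0.344 0.014 -0.013
9 0.387 0.0145 -0.0124
10 0.43 0.015 -0.0118
11 0.473 0.0155 -0.0111
12 0.516 0.016 -0.0104
13 0.559 0.0164 -0.0097
14 0.602 0.0168 -0.009
15 0.645 0.0172 -0.0083
16 0.688 0.0175 -0.0075
17 0.731 0.0178 -0.0068
18 0.774 0.0181 -0.006
19 0.817 0.0184 -0.0052
20 0.86 0.0186 -0.0044
21 0.903 0.0187 -0.0036
22 0.946 0.0189 -0.0028
23 0.989 0.019 -0.002
24 1.032 0.019 -0.0012
25 1.075 0.0191 -0.0004
26 1.118 0.0191 0.0005
27 1.161 0.019 0.0013
28 1.204 0.019 0.0021
29 1.247 0.0189 0.0029
30 1.29 0.0187 0.0037
31 1.333 0.0185 0.0045
32 1.376 0.0183 0.0053
33 1.419 0.0181 0.0061
34 1.462 0.0178 0.0069
35 1.505 0.0175 0.0076
36 1.548 0.0172 0.0084
37 1.591 0.0168 0.0091
38 1.634 0.0164 0.0098
39 1.677 0.0159 0.0105
40 1.72 0.0155 0.0112
0.13380920174941427 0.17707653014215224
```

Emit:
send_rows(
  slide=[
    [0.0095,0,-0.0166],
    [0.0102,0,-0.0161],
    [0.0109,0,-0.0157],
    [0.0115,0,-0.0152],
    [0.0122,0,-0.0147],
    [0.0128,0,-0.0142],
    [0.0134,0,-0.0136],
    [0.014,0,-0.013],
    [0.0145,0,-0.0124],
    [0.015,0,-0.0118],
  ],
  delta_rot=[
    [0,0,0],
    [0,0,0],
    [0,0,0],
    [0,0,0],
    [0,0,0],
    [0,0,0],
    [0,0,0],
    [0,0,0],
    [0,0,0],
    [0,0,0],
  ],
)

```text
clock: 5.0
position: [0.5547, -0.0065, 0.2101]
orientation: [[-0.153, 0.988, 0.001], [0.988, 0.153, -0.0], [-0.0, 0.001, -1.0]]
force: [5.8, 2.0, -6.3]
grip_width: 0.32
```

Emit:
send_rows(
  slide=[
    [0.0155,0,-0.0111],
    [0.016,0,-0.0104],
    [0.0164,0,-0.0097],
    [0.0168,0,-0.009],
    [0.0172,0,-0.0083],
    [0.0175,0,-0.0075],
    [0.0178,0,-0.0068],
    [0.0181,0,-0.006],
    [0.0184,0,-0.0052],
    [0.0186,0,-0.0044],
    [0.0187,0,-0.0036],
    [0.0189,0,-0.0028],
    [0.019,0,-0.002],
    [0.019,0,-0.0012],
    [0.0191,0,-0.0004],
  ],
  delta_rot=[
    [0,0,0],
    [0,0,0],
    [0,0,0],
    [0,0,0],
    [0,0,0],
    [0,0,0],
    [0,0,0],
    [0,0,0],
    [0,0,0],
    [0,0,0],
    [0,0,0],
    [0,0,0],
    [0,0,0],
    [0,0,0],
    [0,0,0],
  ],
)

```text
clock: 6.5
position: [0.535, 0.1245, 0.2549]
orientation: [[-0.153, 0.988, 0.004], [0.988, 0.153, -0.001], [-0.002, 0.004, -1.0]]
force: [6.2, -0.1, -2.5]
grip_width: 0.318
```

Emit:
send_rows(
  slide=[
    [0.0191,0,0.0005],
    [0.019,0,0.0013],
    [0.019,0,0.0021],
    [0.0189,0,0.0029],
    [0.0187,0,0.0037],
    [0.0185,0,0.0045],
    [0.0183,0,0.0053],
    [0.0181,0,0.0061],
    [0.0178,0,0.0069],
    [0.0175,0,0.0076],
    [0.0172,0,0.0084],
    [0.0168,0,0.0091],
    [0.0164,0,0.0098],
    [0.0159,0,0.0105],
    [0.0155,0,0.0112],
  ],
  delta_rot=[
    [0,0,0],
    [0,0,0],
    [0,0,0],
    [0,0,0],
    [0,0,0],
    [0,0,0],
    [0,0,0],
    [0,0,0],
    [0,0,0],
    [0,0,0],
    [0,0,0],
    [0,0,0],
    [0,0,0],
    [0,0,0],
    [0,0,0],
  ],
)

```text
clock: 8.0
position: [0.515, 0.2577, 0.2109]
orientation: [[-0.153, 0.988, 0.005], [0.988, 0.153, 0.002], [0.001, 0.006, -1.0]]
force: [5.6, 2.9, 3.8]
grip_width: 0.318
```

```bash
python3 -c "
from h import *
snap('scene','s2')"
```

```text
8.0 [0.515  0.2577 0.2109] [[-0.153   0.9882  0.0054]
 [ 0.9882  0.153   0.0018]
 [ 0.0009  0.0056 -1.    ]] [5.6446 2.9135 3.8485] [15.4813 17.5567 85.3037  0.0168 76.8146  6.6773] 0.3183382118019126
```

View pics/s2.png

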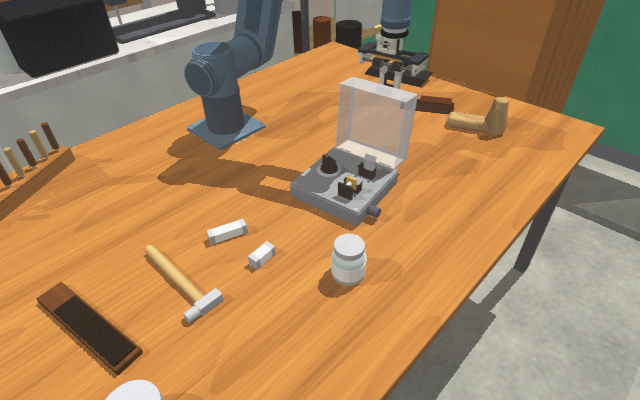

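The scene view shows the cover standing open with the gripper at its tab near (395,75), and the box interior bare. Next I release the tab and rise.

Emit:
send_rows(
  slide=[
    [0,0,0],
    [0,0,0],
    [0,0,0],
    [0,0,0],
    [0,0,0],
    [0,0,-0.03],
    [0,0,-0.06],
    [0,0,-0.08],
    [0,0,-0.08],
  ],
  delta_rot=[
    [0,0,0],
    [0,0,0],
    [0,0,0],
    [0,0,0],
    [0,0,0],
    [0,0,0],
    [0,0,0],
    [0,0,0],
    [0,0,0],
  ],
  claw=1,
)

```text
clock: 8.95
position: [0.5131, 0.2561, 0.3344]
orientation: [[-0.152, 0.988, -0.002], [0.988, 0.152, -0.001], [-0.0, -0.002, -1.0]]
force: [1.1, 0.8, -0.5]
grip_width: 0.99
```

Run:
```python
from h import *
snap('top','t3');im=cv2.imread('pics/t3.png');cv2.imwrite('pics/t3z.png',cv2.resize(im[150:280,170:390],(792,468),interpolation=cv2.INTER_CUBIC))
snap('scene','s3');im=cv2.imread('pics/s3.png');cv2.imwrite('pics/s3z.png',cv2.resize(im[70:230,270:430],(600,600),interpolation=cv2.INTER_CUBIC))
for k in (dict(a=(0.05,-.046,.08)),): print(proj('top',B(.05,0,.077)))
```

```text
8.95 [0.5131 0.2561 0.3344] [[-0.1523  0.9883 -0.0016]
 [ 0.9883  0.1523 -0.0005]
 [-0.0003 -0.0017 -1.    ]] [ 1.1459  0.8249 -0.4816] [15.3841 14.6047 72.3563 -0.0051 93.1381  6.6233] 0.9897198071191166
9.0 [0.5155 0.2567 0.3424] [[-0.1523  0.9883  0.0103]
 [ 0.9883  0.1523  0.0028]
 [ 0.0012  0.0106 -0.9999]] [ 1.1064 -0.3278  5.0147] [15.3865 14.316  71.6693 -0.0042 93.4031  6.6251] 0.9952201948725831
[259.7723 201.2287]
```

View pics/t3z.png

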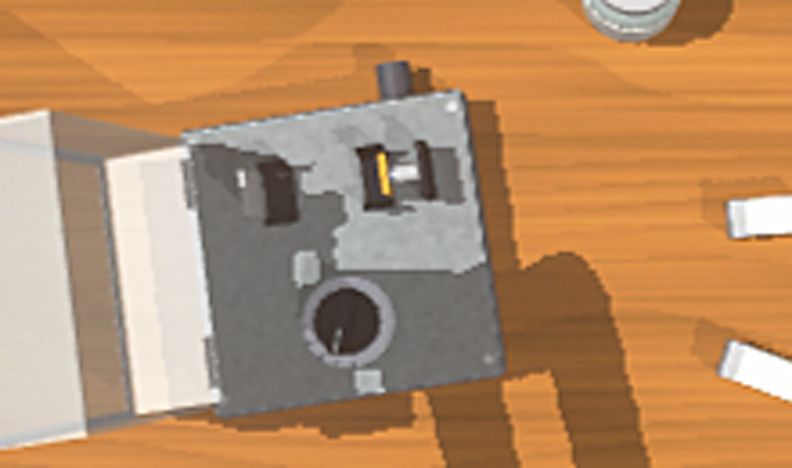

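View pics/s3z.png

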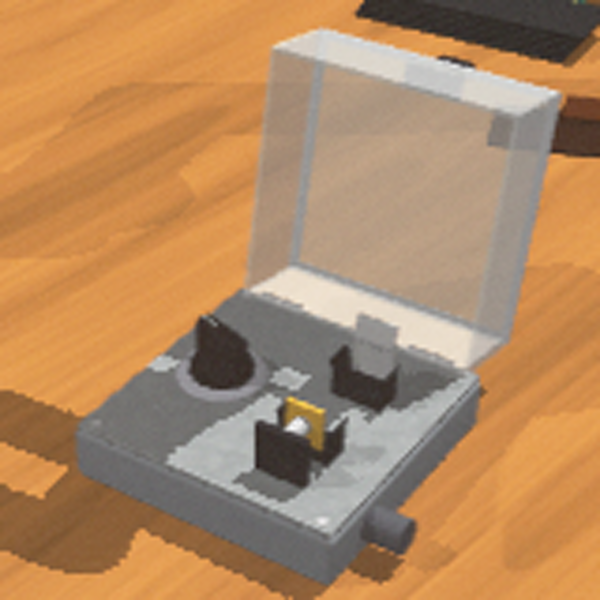

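The cover stands open untouched, the holder is clear, and the brass contact is at zoomed (385,173). I'll look at the holder from above on the way to the fuse.

Emit:
send_rows(
  slide=[
    [-0.082,0.0125,0.0145],
    [-0.082,0.0125,0.0145],
    [-0.082,0.0125,0.0145],
    [-0.082,0.0125,0.0145],
    [-0.082,0.0125,0.0145],
    [-0.082,0.0125,0.0145],
    [-0.082,0.0125,0.0145],
    [-0.082,0.0125,0.0145],
    [0,0,0],
    [0,0,0],
  ],
  delta_rot=[
    [0,0,0],
    [0,0,0],
    [0,0,0],
    [0,0,0],
    [0,0,0],
    [0,0,0],
    [0,0,0],
    [0,0,0],
    [0,0,0],
    [0,0,0],
  ],
)

```text
clock: 10.05
position: [0.6125, -0.061, 0.2741]
orientation: [[-0.15, 0.989, -0.003], [0.989, 0.15, 0.001], [0.001, -0.002, -1.0]]
force: [0.2, 0.6, -0.3]
grip_width: 0.996
```

Run:
```python
from h import *
im=snap('wrist','w4');cv2.imwrite('pics/w4z.png',cv2.resize(im[0:240,170:490],(800,600),interpolation=cv2.INTER_CUBIC))
z=lambda x,y:((x+.5)/3.6-.5+170,(y+.5)/3.6-.5+150)
P=np.array([onz('top',*z(*c),0.05) for c in((183,130),(462,91),(503,373),(222,415))]);print(P,P.mean(0))
q=pose('w4')
for X in((.05,-.046,.096),(.05,.047,.0935),(.05,0,.05),(.115,-.115,.05),(-.115,-.115,.05),(-.055,0,.094)):
  print(X,(proj('wrist',B(*X,C=np.array([.55,.0205,0])),q)-[170,0])*2.5)
```

```text
10.05 [ 0.6125 -0.061   0.2741] [[-0.1502  0.9887 -0.0026]
 [ 0.9887  0.1502  0.0011]
 [ 0.0015 -0.0024 -1.    ]] [ 0.2166  0.6291 -0.2783] [-16.0739  20.1764  72.8191   0.0203  87.1638 -24.7118] 0.995952999016997
[[ 0.6455  0.1446  0.05  ]
 [ 0.6756 -0.0758  0.05  ]
 [ 0.455  -0.1082  0.05  ]
 [ 0.4232  0.1091  0.05  ]] [0.5498 0.0174 0.05  ]
(0.05, -0.046, 0.096) [381.7017 354.7884]
(0.05, 0.047, 0.0935) [381.8231 129.3654]
(0.05, 0, 0.05) [381.5869 250.5364]
(0.115, -0.115, 0.05) [503.1187 476.746 ]
(-0.115, -0.115, 0.05) [ 72.9665 476.7408]
(-0.055, 0, 0.094) [140.9011 247.5592]
```

View pics/w4z.png

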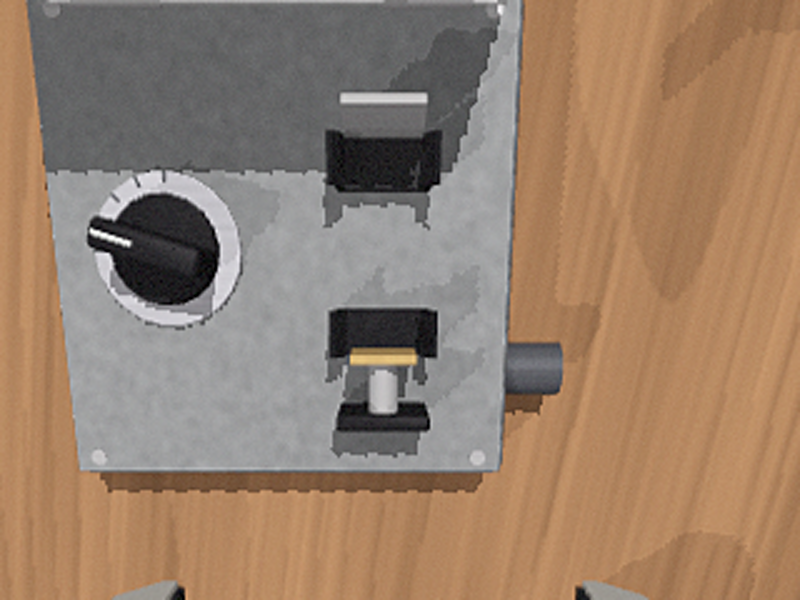

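Run:
```python
from h import *
im=cv2.imread('pics/w4.png');q=pose('w4')
c=im[25:185,290:360];cv2.imwrite('pics/w4zz.png',cv2.resize(c,(262,600),interpolation=cv2.INTER_NEAREST))
H=r.camera_model('wrist')['hand_eye'];print(q[0]+q[1]@H[:3,3])
CC=np.array([.55,.0205,0])
for X in((.05,-.046,.096),(.05,-.049,.096),(.065,-.046,.096),(.05,-.046,.066),(.05,.047,.0935),(.05,.05,.092),(.05,.05,.062),(.05,.055,.111),(.05,.065,.111),(.032,.049,.083),(.032,.027,.074),(.032,-.027,.074)):
  print(X,(proj('wrist',B(*X,C=CC),q)-[290,25])*3.75)
```

```text
[0.6005 0.0167 0.4406]
(0.05, -0.046, 0.096) [122.5525 438.4327]
(0.05, -0.049, 0.096) [122.5466 448.5243]
(0.065, -0.046, 0.096) [172.5199 438.4193]
(0.05, -0.046, 0.066) [122.3846 429.0683]
(0.05, 0.047, 0.0935) [122.7347 100.2982]
(0.05, 0.05, 0.092) [122.731   89.5279]
(0.05, 0.05, 0.062) [122.537  108.5674]
(0.05, 0.055, 0.111) [122.8861  54.5621]
(0.05, 0.065, 0.111) [122.9122  11.9374]
(0.032, 0.049, 0.083) [60.0846 99.459 ]
(0.032, 0.027, 0.074) [ 62.7054 185.2396]
(0.032, -0.027, 0.074) [ 65.1616 370.0965]
```

View pics/w4zz.png

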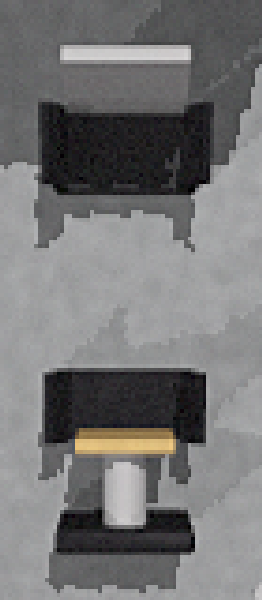

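Emit:
send_rows(
  slide=[
    [-0.06,-0.0502,0.0325],
    [-0.06,-0.0502,0.0325],
    [-0.06,-0.0502,0.0325],
    [-0.06,-0.0502,0.0325],
    [-0.06,-0.0502,0.0325],
    [-0.06,-0.0502,0.0325],
    [-0.06,-0.0502,0.0325],
    [-0.06,-0.0502,0.0325],
    [0,0,0],
    [0,0,0],
    [0,0,0],
    [0,0,0],
    [0,0,0],
    [0,0,0],
  ],
  delta_rot=[
    [0,0,0],
    [0,0,0],
    [0,0,0],
    [0,0,0],
    [0,0,0],
    [0,0,0],
    [0,0,0],
    [0,0,0],
    [0,0,0.0202],
    [0,0,0.0202],
    [0,0,0.0202],
    [0,0,0.0202],
    [0,0,0],
    [0,0,0],
  ],
)

```text
clock: 11.5
position: [0.4517, -0.3269, 0.146]
orientation: [[0.342, 0.94, 0.0], [0.94, -0.342, -0.0], [-0.0, 0.001, -1.0]]
force: [-0.8, -0.3, 0.4]
grip_width: 1.003
```

```bash
sed -i 's/^C=.*/C=np.array([0.5508,0.0207,0.]);YAW=8.65/' h.py
python3 - <<'E'
from h import *
im=snap('wrist','w5');q=pose('w5')
hs=cv2.cvtColor(im,cv2.COLOR_BGR2HSV)
m=((hs[...,1]<50)&(hs[...,2]>120)).astype(np.uint8);m[270:]=0;m[:,:230]=0;m[:,420:]=0
n,l,st,ce=cv2.connectedComponentsWithStats(m);print(st)
i=1+np.argmax(st[1:,4]);c=cv2.findContours((l==i).astype(np.uint8),0,1)[0][0]
b=cv2.boxPoints(cv2.minAreaRect(c));print(b)
w=np.array([onz('wrist',u,v,.03,q) for u,v in b]);print(w,w.mean(0),[np.linalg.norm(w[k]-w[k-1]) for k in range(4)])
E
```

```text
11.5 [ 0.4517 -0.3269  0.146 ] [[ 0.3425  0.9395  0.0005]
 [ 0.9395 -0.3425 -0.0002]
 [-0.0001  0.0005 -1.    ]] [-0.8045 -0.3411  0.4266] [-47.3618  18.9312  92.9182   0.0102  68.1226 -27.338 ] 1.0032452977777548
[[     0      0    640    400 252661]
 [   414    113      6      3      9]
 [   419    128      1      1      1]
 [   305    142     32    102   3012]
 [   230    233     10     16     88]
 [   403    233     17     27    229]]
[[305. 142.]
 [336. 142.]
 [336. 243.]
 [305. 243.]]
[[ 0.4542 -0.2747  0.03  ]
 [ 0.4811 -0.2845  0.03  ]
 [ 0.4476 -0.3804  0.03  ]
 [ 0.418  -0.3696  0.03  ]] [ 0.4502 -0.3273  0.03  ] [np.float64(0.10155117611785919), np.float64(0.028601481063060312), np.float64(0.10156518835419107), np.float64(0.03154887893722834)]
```

View pics/w5.png

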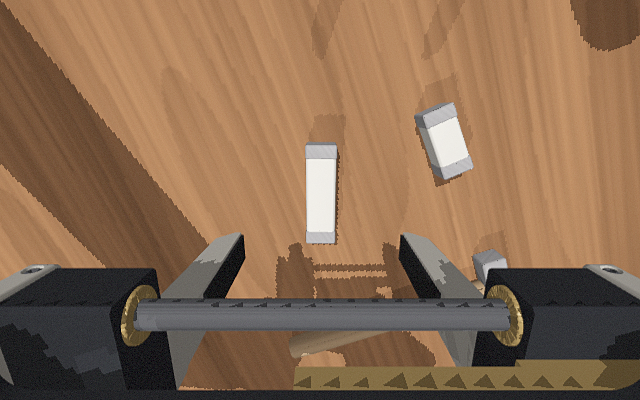

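The wrist view shows the long fuse at (320,192), aligned with the jaws, with the short fuse clear at (443,140). The wrist measurement gives (0.450,-0.327), in agreement with the top view. Now I descend and grip.

Emit:
send_rows(
  slide=[
    [-0.0018,-0.0026,0.07],
    [0,0,0.07],
    [0,0,0.06],
    [0,0,0.04],
    [0,0,0.024],
    [0,0,0.012],
    [0,0,0.006],
    [0,0,0],
  ],
  delta_rot=[
    [0,0,0],
    [0,0,0],
    [0,0,0],
    [0,0,0],
    [0,0,0],
    [0,0,0],
    [0,0,0],
    [0,0,0],
  ],
)

```text
clock: 12.35
position: [0.4501, -0.3287, 0.0051]
orientation: [[0.347, 0.938, 0.001], [0.938, -0.347, -0.001], [-0.0, 0.001, -1.0]]
force: [-0.0, -0.4, 0.1]
grip_width: 0.996
```

Emit:
send_rows(
  slide=[
    [0,0,0],
    [0,0,0],
    [0,0,0],
    [0,0,0],
    [0,0,0],
    [0,0,0],
    [0,0,0],
    [0,0,0],
    [0,0,0],
    [0,0,0],
    [0,0,0],
  ],
  delta_rot=[
    [0,0,0],
    [0,0,0],
    [0,0,0],
    [0,0,0],
    [0,0,0],
    [0,0,0],
    [0,0,0],
    [0,0,0],
    [0,0,0],
    [0,0,0],
    [0,0,0],
  ],
  claw=-1,
)

```text
clock: 13.45
position: [0.4497, -0.3284, 0.0045]
orientation: [[0.347, 0.938, -0.0], [0.938, -0.347, 0.0], [0.0, -0.0, -1.0]]
force: [-0.2, -0.8, -0.8]
grip_width: 0.32
```

Emit:
send_rows(
  slide=[
    [0,0,-0.03],
    [0,0,-0.07],
    [0,0,-0.1],
    [0,0,-0.1],
    [0,0,-0.1],
    [0,0,0],
    [0.0825,0.0506,0],
    [0.0825,0.0506,0],
    [0.0825,0.0506,0],
    [0.0825,0.0506,0],
    [0.0825,0.0506,0],
    [0.0825,0.0506,0],
    [0.0825,0.0506,0],
    [0.05,0.03,0],
    [0.03,0.018,0],
    [0,0,0],
  ],
  delta_rot=[
    [0,0,0],
    [0,0,0],
    [0,0,-0.0201],
    [0,0,-0.0201],
    [0,0,-0.0201],
    [0,0,-0.0201],
    [0,0,0],
    [0,0,0],
    [0,0,0],
    [0,0,0],
    [0,0,0],
    [0,0,0],
    [0,0,0],
    [0,0,0],
    [0,0,0],
    [0,0,0],
  ],
)

```text
clock: 15.05
position: [0.5993, 0.0287, 0.204]
orientation: [[-0.153, 0.988, -0.001], [0.988, 0.153, 0.0], [0.001, -0.001, -1.0]]
force: [-0.4, -0.2, -1.4]
grip_width: 0.32
```

Run:
```python
from h import *
im=snap('wrist','w6');q=pose('w6')
s=snap('scene','s6');cv2.imwrite('pics/s6z.png',cv2.resize(s[60:230,270:430],(600,638),interpolation=cv2.INTER_CUBIC)[:600])
print(proj('wrist',q[0]+q[1]@np.array([.05+.001,0,-.0255]),q),proj('wrist',q[0]+q[1]@np.array([-.05+.001,0,-.0255]),q))
```

```text
15.05 [0.5993 0.0287 0.204 ] [[-0.1529  0.9882 -0.0009]
 [ 0.9882  0.1529  0.0004]
 [ 0.0005 -0.0008 -1.    ]] [-0.3855 -0.2456 -1.4022] [ -7.9056  20.5216  82.038    0.0151  77.4952 -16.7032] 0.32019802529193303
15.1 [0.5989 0.0271 0.204 ] [[-0.1517  0.9884 -0.0012]
 [ 0.9884  0.1517 -0.0005]
 [-0.0003 -0.0012 -1.    ]] [-0.1702  0.0411 -1.8428] [ -8.0322  20.4852  82.0803  -0.0387  77.4965 -16.7511] 0.3220868287819105
[322.5818 170.9093] [322.298  344.7038]
```

View pics/w6.png

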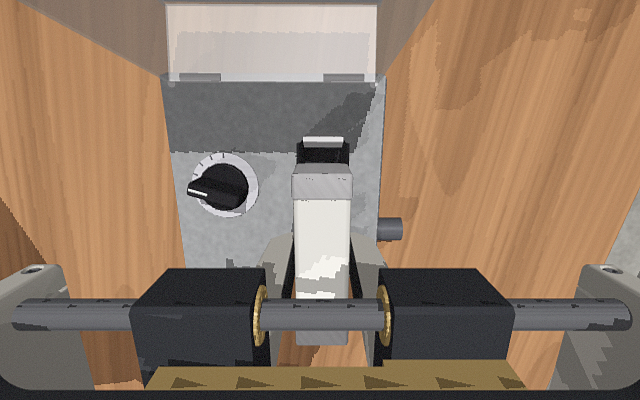

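View pics/s6z.png

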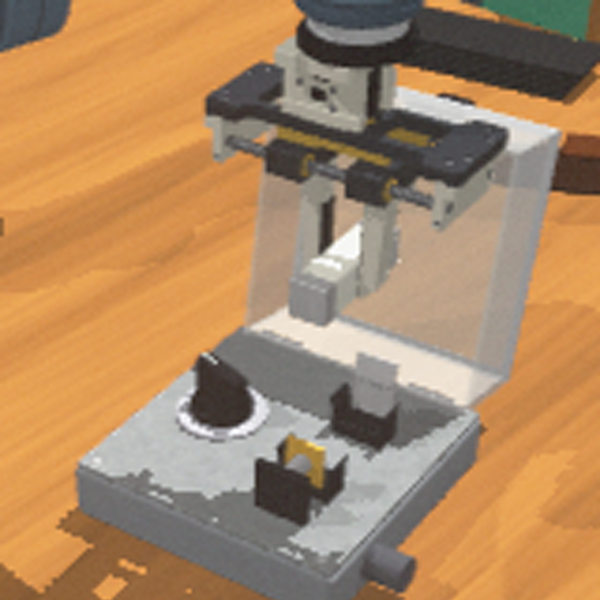

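```bash
cat > plan.py <<'E'
import numpy as np
def T(yc,zc,a):
    a=np.radians(a);xd=np.array([np.cos(a),np.sin(a)]);zd=np.array([np.sin(a),-np.cos(a)])
    return np.array([yc,zc])-.0003*xd+.0105*zd
def steps(start,wps):
    # start: TCP (y,z,alpha) ; wps fuse centre (yc,zc,alpha,nrows)
    cur=np.array(start[:2]);a0=start[2];
    for yc,zc,a,n in wps:
        tgt=T(yc,zc,a)
        c0=cur.copy();aa=a0
        for i in range(n):
            an=a0+(a-a0)*(i+1)/n; nx=c0+(tgt-c0)*(i+1)/n
            d=nx-cur;ar=np.radians(aa)
            print('[%.4f, 0, %.4f]'%((d@[np.cos(ar),np.sin(ar)])/.5,(d@[np.sin(ar),-np.cos(ar)])/.5),'[0, %.4f, 0]'%((an-aa)/360),' tcp',nx.round(4),an)
            cur=nx;aa=an
        a0=a
        print('--')
E
python3 -c "
from plan import *
steps((-.0002,.204,0),[(.001,.150,20,4),(-.001,.110,20,3)])
print('next');steps((*T(-.001,.110,20),20),[(-.008,.0945,20,5),(-.008,.090,15,2),(-.008,.086,10,2),(-.008,.0815,5,2),(-.008,.0772,0,3),(.0005,.0770,0,4)])"
```

```text
[0.0023, 0, 0.0320] [0, 0.0139, 0]  tcp [0.0009 0.188 ] 5.0
[-0.0005, 0, 0.0321] [0, 0.0139, 0]  tcp [0.0021 0.172 ] 10.0
[-0.0033, 0, 0.0319] [0, 0.0139, 0]  tcp [0.0032 0.156 ] 15.0
[-0.0061, 0, 0.0315] [0, 0.0139, 0]  tcp [0.0043 0.14  ] 20.0
--
[-0.0104, 0, 0.0246] [0, 0.0000, 0]  tcp [0.0036 0.1267] 20.0
[-0.0104, 0, 0.0246] [0, 0.0000, 0]  tcp [0.003  0.1134] 20.0
[-0.0104, 0, 0.0246] [0, 0.0000, 0]  tcp [0.0023 0.1   ] 20.0
--
next
[-0.0048, 0, 0.0049] [0, 0.0000, 0]  tcp [0.0009 0.0969] 20.0
[-0.0048, 0, 0.0049] [0, 0.0000, 0]  tcp [-0.0005  0.0938] 20.0
[-0.0048, 0, 0.0049] [0, 0.0000, 0]  tcp [-0.0019  0.0907] 20.0
[-0.0048, 0, 0.0049] [0, 0.0000, 0]  tcp [-0.0033  0.0876] 20.0
[-0.0048, 0, 0.0049] [0, 0.0000, 0]  tcp [-0.0047  0.0845] 20.0
--
[-0.0025, 0, 0.0042] [0, -0.0069, 0]  tcp [-0.0051  0.0822] 17.5
[-0.0023, 0, 0.0043] [0, -0.0069, 0]  tcp [-0.0056  0.0798] 15.0
--
[-0.0019, 0, 0.0038] [0, -0.0069, 0]  tcp [-0.006   0.0777] 12.5
[-0.0018, 0, 0.0039] [0, -0.0069, 0]  tcp [-0.0065  0.0756] 10.0
--
[-0.0017, 0, 0.0044] [0, -0.0069, 0]  tcp [-0.0069  0.0733] 7.5
[-0.0015, 0, 0.0044] [0, -0.0069, 0]  tcp [-0.0074  0.071 ] 5.0
--
[-0.0009, 0, 0.0028] [0, -0.0046, 0]  tcp [-0.0077  0.0696] 3.333333333333333
[-0.0008, 0, 0.0028] [0, -0.0046, 0]  tcp [-0.008   0.0681] 1.6666666666666665
[-0.0007, 0, 0.0029] [0, -0.0046, 0]  tcp [-0.0083  0.0667] 0.0
--
[0.0043, 0, 0.0001] [0, 0.0000, 0]  tcp [-0.0062  0.0667] 0.0
[0.0043, 0, 0.0001] [0, 0.0000, 0]  tcp [-0.004   0.0666] 0.0
[0.0043, 0, 0.0001] [0, 0.0000, 0]  tcp [-0.0019  0.0666] 0.0
[0.0043, 0, 0.0001] [0, 0.0000, 0]  tcp [0.0002 0.0665] 0.0
--
```

Emit:
send_rows(
  slide=[
    [0.0023,0.0028,0.032],
    [-0.0005,0,0.0321],
    [-0.0033,0,0.0319],
    [-0.0061,0,0.0315],
    [0,0,0],
    [0,0,0],
    [0,0,0],
  ],
  delta_rot=[
    [0,0.0139,0],
    [0,0.0139,0],
    [0,0.0139,0],
    [0,0.0139,0],
    [0,0,0],
    [0,0,0],
    [0,0,0],
  ],
)

```text
clock: 15.85
position: [0.6003, 0.0311, 0.1418]
orientation: [[-0.141, 0.989, -0.049], [0.93, 0.15, 0.336], [0.34, 0.002, -0.94]]
force: [-0.4, 0.7, -0.9]
grip_width: 0.322
```

```bash
cat >> h.py <<'E'
def boxframe():
    s=r.get_state();d=s['position']-C;a=np.radians(YAW);M=np.array([[np.cos(a),np.sin(a),0],[-np.sin(a),np.cos(a),0],[0,0,1]])
    Rb=M@s['orientation'];p=M@d
    fc=p+Rb@np.array([.0003,0,-.0105])
    al=np.degrees(np.arctan2(Rb[2,0],Rb[1,0]))
    print('t',s['clock'],'tcp',p,'fuse',fc,'alpha',al,'x-axis',Rb[:,0],'y',Rb[:,1],'F',M@s['force'],'w',s['grip_width'])
E
python3 - <<'E'
from h import *
boxframe()
im=snap('wrist','w7')
s=snap('scene','s7');cv2.imwrite('pics/s7z.png',cv2.resize(s[80:240,270:430],(600,600),interpolation=cv2.INTER_CUBIC))
boxframe()
E
```

```text
t 15.85 tcp [0.0505 0.0028 0.1418] fuse [ 0.0505 -0.0005  0.1518] alpha 19.874460630273433 x-axis [0.0001 0.9404 0.34  ] y [ 1.     -0.0007  0.0017] F [-0.3181  0.7294 -0.9337] w 0.3216302124551646
15.85 [0.6003 0.0311 0.1418] [[-0.1414  0.9887 -0.0493]
 [ 0.9298  0.1497  0.3364]
 [ 0.34    0.0017 -0.9404]] [-0.4242  0.6733 -0.9337] [-18.6995  26.8046  84.6534  18.0022  78.4525 -32.4998] 0.3216302124551646
15.9 [0.6004 0.0316 0.142 ] [[-0.1424  0.9886 -0.0492]
 [ 0.9296  0.1506  0.3365]
 [ 0.3401  0.0022 -0.9404]] [-0.8373  0.5305 -1.822 ] [-18.6544  26.789   84.65    18.0196  78.4535 -32.5137] 0.3194030745600578
t 15.95 tcp [0.0507 0.0037 0.142 ] fuse [0.0506 0.0004 0.152 ] alpha 19.891116156691098 x-axis [-0.0015  0.9403  0.3402] y [1.     0.0008 0.0023] F [ 0.7597 -0.2579 -2.3784] w 0.31878489476575045
```

View pics/w7.png

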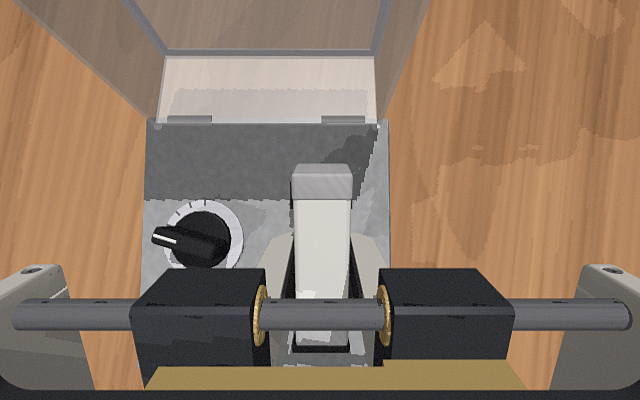

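View pics/s7z.png

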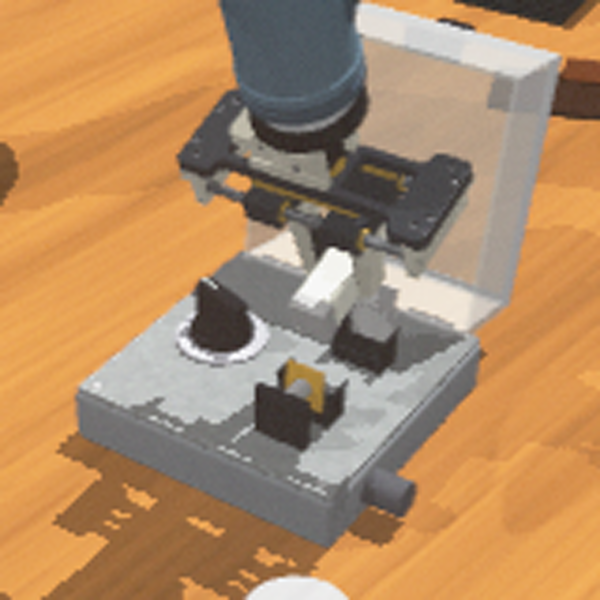

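The fuse is tilted about 20 degrees, -y end low, and centred over the holder to within 1 mm. Next I lower it to just above the catch.

Emit:
send_rows(
  slide=[
    [-0.0061,0,0.0156],
    [-0.0061,0,0.0156],
    [-0.0061,0,0.0156],
    [-0.0061,0,0.0156],
    [-0.0061,0,0.0156],
    [0,0,0],
    [0,0,0],
  ],
  delta_rot=[
    [0,0,0],
    [0,0,0],
    [0,0,0],
    [0,0,0],
    [0,0,0],
    [0,0,0],
    [0,0,0],
  ],
)

```text
clock: 16.65
position: [0.5995, 0.031, 0.0982]
orientation: [[-0.141, 0.989, -0.053], [0.929, 0.15, 0.339], [0.343, -0.001, -0.939]]
force: [-0.3, 1.9, -2.0]
grip_width: 0.319
```

Run:
```python
from h import *
boxframe()
s=snap('scene','s8');cv2.imwrite('pics/s8z.png',cv2.resize(s[110:240,290:420],(600,600),interpolation=cv2.INTER_CUBIC))
boxframe()
```

```text
t 16.65 tcp [0.0497 0.0028 0.0982] fuse [ 0.0497 -0.0005  0.1082] alpha 20.074363353994464 x-axis [0.0006 0.9392 0.3432] y [ 1.     -0.0002 -0.0013] F [-0.0443  1.9661 -2.0242] w 0.31919768466898024
16.65 [0.5995 0.031  0.0982] [[-0.1407  0.9886 -0.0528]
 [ 0.9287  0.1502  0.3392]
 [ 0.3432 -0.0013 -0.9392]] [-0.3395  1.937  -2.0242] [-18.7816  29.3843  87.2234  18.4577  73.8391 -34.2177] 0.31919768466898024
t 16.7 tcp [0.05   0.0027 0.0985] fuse [ 0.05   -0.0006  0.1085] alpha 20.04925929261133 x-axis [0.0004 0.9394 0.3428] y [ 1.     -0.0002 -0.0007] F [-0.5987  1.7411 -1.7382] w 0.32250491229231043
```

View pics/s8z.png

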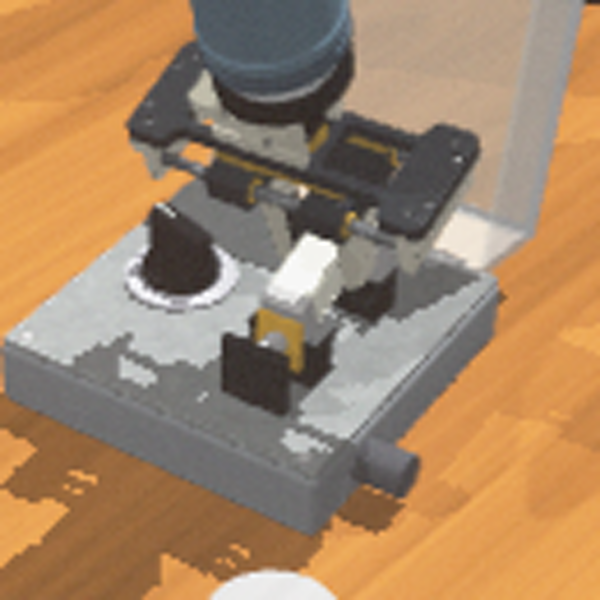

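Emit:
send_rows(
  slide=[
    [-0.0047,0,0.0043],
    [-0.0047,0,0.0043],
    [-0.0047,0,0.0043],
    [-0.0047,0,0.0043],
    [-0.0047,0,0.0043],
    [0,0,0],
    [0,0,0],
  ],
  delta_rot=[
    [0,0,0],
    [0,0,0],
    [0,0,0],
    [0,0,0],
    [0,0,0],
    [0,0,0],
    [0,0,0],
  ],
)

```text
clock: 17.4
position: [0.6008, 0.0243, 0.0841]
orientation: [[-0.141, 0.989, -0.052], [0.928, 0.15, 0.34], [0.344, -0.001, -0.939]]
force: [1.5, 6.9, -1.2]
grip_width: 0.323
```

Run:
```python
from h import *
boxframe()
im=snap('wrist','w9')
s=snap('scene','s9');cv2.imwrite('pics/s9z.png',cv2.resize(s[110:240,290:420],(600,600),interpolation=cv2.INTER_CUBIC))
boxframe()
```

```text
t 17.4 tcp [ 0.0499 -0.004   0.0841] fuse [ 0.0499 -0.0073  0.0941] alpha 20.120693385194823 x-axis [0.0004 0.939  0.344 ] y [ 1.     -0.0002 -0.0007] F [ 2.4715  6.5868 -1.2008] w 0.3231240127001761
17.4 [0.6008 0.0243 0.0841] [[-0.1408  0.9887 -0.0523]
 [ 0.9284  0.1502  0.34  ]
 [ 0.344  -0.0007 -0.939 ]] [ 1.4528  6.8836 -1.2008] [-19.3673  30.4574  87.6516  18.5416  72.5782 -35.2599] 0.3231240127001761
17.45 [0.6008 0.0243 0.0842] [[-0.1408  0.9887 -0.0522]
 [ 0.9284  0.1502  0.34  ]
 [ 0.344  -0.0006 -0.939 ]] [-0.1488  6.8814 -1.0177] [-19.3679  30.4522  87.6531  18.5433  72.5769 -35.2615] 0.32222610833887505
t 17.5 tcp [ 0.0499 -0.004   0.0842] fuse [ 0.0499 -0.0073  0.0941] alpha 20.11845818307022 x-axis [0.0004 0.939  0.344 ] y [ 1.     -0.0001 -0.0007] F [ 0.7818  5.0627 -0.4985] w 0.3198165027937721
```

View pics/s9z.png

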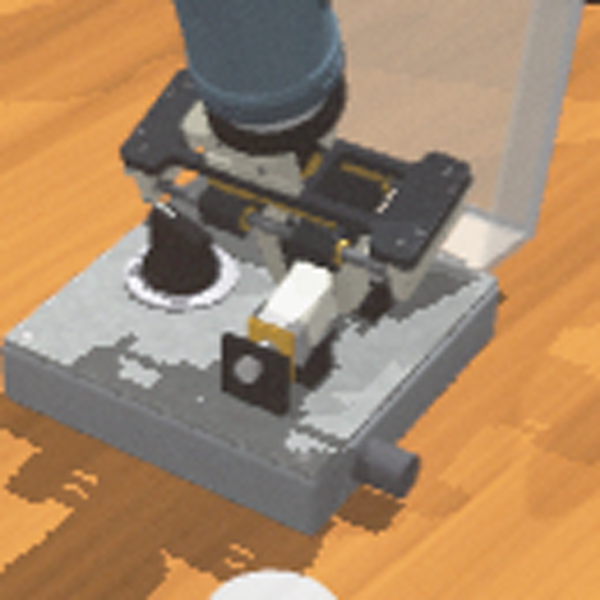

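View pics/w9.png

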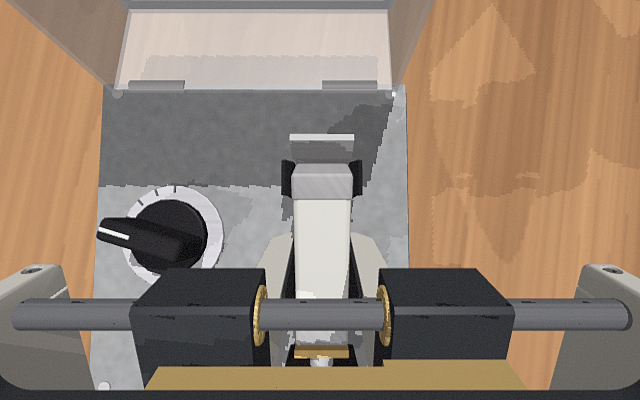

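Contact pushed in about 13 mm (5–6.6 N on y agrees) and the fuse's +y end is clear of the catch (row 163 vs about 157). Next I rotate down to level, keeping it pushed in.

```bash
python3 -c "
from plan import *
steps((*T(-.0073,.0941,20.1),20.1),[(-.0084,.090,15,3),(-.0084,.086,10,3),(-.0084,.0815,5,3),(-.0084,.0775,0,3)])"
```

```text
[-0.0022, 0, 0.0023] [0, -0.0047, 0]  tcp [-0.0046  0.0827] 18.400000000000002
[-0.0022, 0, 0.0023] [0, -0.0047, 0]  tcp [-0.0053  0.0812] 16.7
[-0.0021, 0, 0.0024] [0, -0.0047, 0]  tcp [-0.006   0.0798] 15.0
--
[-0.0013, 0, 0.0025] [0, -0.0046, 0]  tcp [-0.0063  0.0784] 13.333333333333334
[-0.0012, 0, 0.0026] [0, -0.0046, 0]  tcp [-0.0066  0.077 ] 11.666666666666666
[-0.0012, 0, 0.0026] [0, -0.0046, 0]  tcp [-0.0069  0.0756] 10.0
--
[-0.0011, 0, 0.0029] [0, -0.0046, 0]  tcp [-0.0072  0.0741] 8.333333333333334
[-0.0010, 0, 0.0029] [0, -0.0046, 0]  tcp [-0.0075  0.0725] 6.666666666666666
[-0.0010, 0, 0.0030] [0, -0.0046, 0]  tcp [-0.0078  0.071 ] 5.0
--
[-0.0008, 0, 0.0026] [0, -0.0046, 0]  tcp [-0.0081  0.0697] 3.333333333333333
[-0.0008, 0, 0.0026] [0, -0.0046, 0]  tcp [-0.0084  0.0683] 1.6666666666666665
[-0.0007, 0, 0.0027] [0, -0.0046, 0]  tcp [-0.0087  0.067 ] 0.0
--
```

Emit:
send_rows(
  slide=[
    [-0.0022,0,0.0023],
    [-0.0022,0,0.0023],
    [-0.0021,0,0.0024],
    [-0.0013,0,0.0025],
    [-0.0012,0,0.0026],
    [-0.0012,0,0.0026],
    [0,0,0],
  ],
  delta_rot=[
    [0,-0.0047,0],
    [0,-0.0047,0],
    [0,-0.0047,0],
    [0,-0.0046,0],
    [0,-0.0046,0],
    [0,-0.0046,0],
    [0,0,0],
  ],
)

```text
clock: 18.2
position: [0.6008, 0.0224, 0.075]
orientation: [[-0.149, 0.988, -0.028], [0.973, 0.151, 0.172], [0.175, -0.001, -0.985]]
force: [0.7, 7.5, -4.6]
grip_width: 0.321
```

```bash
python3 -c "
from h import *
boxframe()"
```

```text
t 18.2 tcp [ 0.0497 -0.0059  0.075 ] fuse [ 0.0497 -0.0074  0.0854] alpha 10.055735382484212 x-axis [-0.0006  0.9846  0.1746] y [ 1.      0.0009 -0.0013] F [ 1.8219  7.2789 -4.6439] w 0.3212390418417867
```

Emit:
send_rows(
  slide=[
    [-0.0012,0,0.0029],
    [-0.0011,0,0.0029],
    [-0.0011,0,0.003],
    [-0.0009,0,0.0026],
    [-0.0009,0,0.0026],
    [-0.0008,0,0.0026],
    [0,0,0],
    [0,0,0],
  ],
  delta_rot=[
    [0,-0.0046,0],
    [0,-0.0046,0],
    [0,-0.0046,0],
    [0,-0.0046,0],
    [0,-0.0046,0],
    [0,-0.0046,0],
    [0,0,0],
    [0,0,0],
  ],
)

```text
clock: 19.0
position: [0.6012, 0.0197, 0.0666]
orientation: [[-0.151, 0.989, -0.002], [0.989, 0.151, 0.002], [0.002, -0.001, -1.0]]
force: [-1.3, 5.9, -2.4]
grip_width: 0.323
```

Run:
```python
from h import *
boxframe()
im=snap('wrist','w10');cv2.imwrite('pics/w10z.png',cv2.resize(im[80:380,220:420],(533,800)[::1],interpolation=cv2.INTER_CUBIC)[:600])
s=snap('scene','s10');cv2.imwrite('pics/s10z.png',cv2.resize(s[110:240,290:420],(600,600),interpolation=cv2.INTER_CUBIC))
boxframe()
```

```text
t 19.0 tcp [ 0.0497 -0.0086  0.0666] fuse [ 0.0497 -0.0083  0.0771] alpha 0.13672475812309473 x-axis [-0.0003  1.      0.0024] y [ 1.      0.0003 -0.0012] F [-0.3592  6.0605 -2.3742] w 0.3231089981964429
19.0 [0.6012 0.0197 0.0666] [[-0.1506  0.9886 -0.0015]
 [ 0.9886  0.1507  0.0022]
 [ 0.0024 -0.0012 -1.    ]] [-1.2666  5.9375 -2.3742] [ -8.805   27.8482  91.4155   0.1259  60.8426 -17.531 ] 0.3231089981964429
19.05 [0.6012 0.0196 0.0666] [[-0.1505  0.9886 -0.0015]
 [ 0.9886  0.1505  0.0023]
 [ 0.0025 -0.0012 -1.    ]] [-0.3069  6.7954 -1.8432] [ -8.8173  27.8508  91.4128   0.1307  60.8434 -17.5342] 0.3211068763376414
t 19.1 tcp [ 0.0497 -0.0088  0.0667] fuse [ 0.0497 -0.0085  0.0772] alpha 0.14246503645550473 x-axis [0.0002 1.     0.0025] y [ 1.     -0.0002 -0.0012] F [ 0.446   5.5761 -1.9542] w 0.31938841024120135
```

View pics/w10z.png

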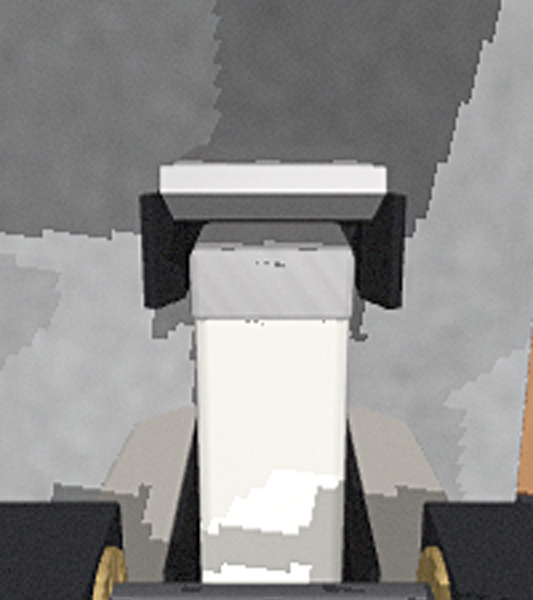

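View pics/s10z.png

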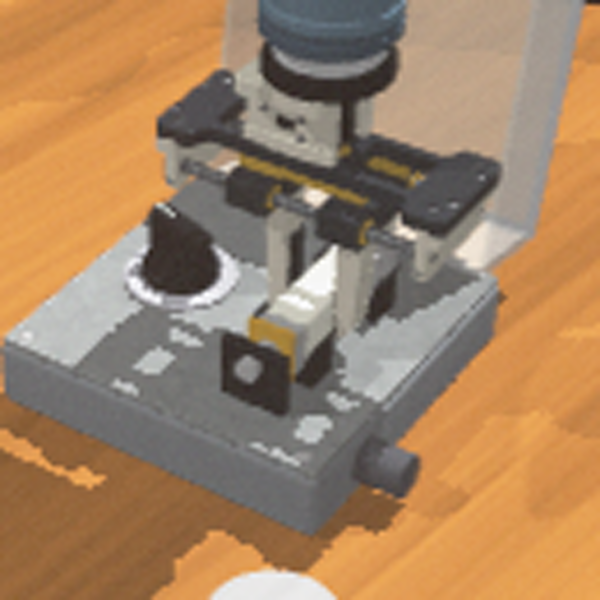

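The fuse is level at z = 77 mm and centred between the cheeks, with its end face visible below and short of the catch tip (zoomed row 243 vs 220). Now I slide +y under the catch.

Emit:
send_rows(
  slide=[
    [0.0035,0,0.0002],
    [0.0035,0,0.0002],
    [0.0035,0,0],
    [0.0035,0,0],
    [0.003,0,0],
    [0,0,0],
    [0,0,0],
  ],
  delta_rot=[
    [0,0,0],
    [0,0,0],
    [0,0,0],
    [0,0,0],
    [0,0,0],
    [0,0,0],
    [0,0,0],
  ],
)

```text
clock: 19.8
position: [0.6005, 0.0266, 0.0673]
orientation: [[-0.15, 0.989, -0.0], [0.989, 0.15, 0.0], [0.0, -0.0, -1.0]]
force: [-1.3, 2.8, -2.7]
grip_width: 0.316
```

Run:
```python
from h import *
boxframe()
im=snap('wrist','w11');cv2.imwrite('pics/w11z.png',cv2.resize(im[80:305,220:420],(533,600),interpolation=cv2.INTER_CUBIC))
boxframe()
```

```text
t 19.8 tcp [ 0.05   -0.0016  0.0673] fuse [ 0.05   -0.0014  0.0778] alpha 0.022879161200131636 x-axis [0.0003 1.     0.0004] y [ 1.     -0.0003 -0.0002] F [-0.8384  2.9285 -2.6876] w 0.31578411307930143
19.8 [0.6005 0.0266 0.0673] [[-0.1501  0.9887 -0.0002]
 [ 0.9887  0.1501  0.0004]
 [ 0.0004 -0.0002 -1.    ]] [-1.2693  2.7691 -2.6876] [ -8.0978  27.7321  91.5114   0.0217  60.7729 -16.7416] 0.31578411307930143
t 19.85 tcp [ 0.05   -0.0016  0.0672] fuse [ 0.05   -0.0014  0.0777] alpha 0.02748634886727309 x-axis [0.0004 1.     0.0005] y [ 1.     -0.0004 -0.0002] F [-1.2089  3.1646 -2.8556] w 0.3238221128779864
```

View pics/w11z.png

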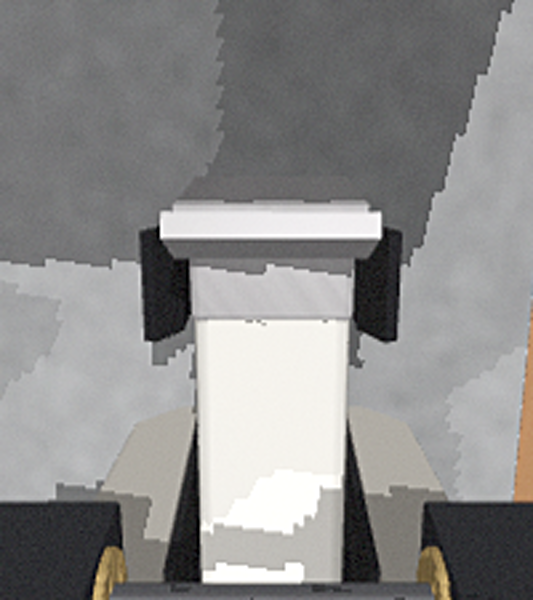

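Emit:
send_rows(
  slide=[
    [0.0018,0,0.0006],
    [0.0018,0,0.0006],
    [0,0,0],
    [0,0,0],
  ],
  delta_rot=[
    [0,0,0],
    [0,0,0],
    [0,0,0],
    [0,0,0],
  ],
)

```text
clock: 20.25
position: [0.6006, 0.0284, 0.067]
orientation: [[-0.15, 0.989, 0.001], [0.989, 0.15, 0.0], [0.0, 0.001, -1.0]]
force: [-1.0, 1.4, -0.4]
grip_width: 0.322
```

Run:
```python
from h import *
boxframe()
```

```text
t 20.25 tcp [0.0504 0.0001 0.067 ] fuse [0.0504 0.0004 0.0775] alpha 0.011292742820798417 x-axis [0.0002 1.     0.0002] y [ 1.     -0.0002  0.0007] F [-0.7732  1.5021 -0.3555] w 0.32226413856524244
```

Emit:
send_rows(
  slide=[
    [0,0,0],
    [0,0,0],
    [0,0,0],
    [0,0,0],
    [0,0,-0.03],
    [0,0,-0.06],
    [0,0,-0.08],
    [0,0,-0.08],
    [0,0,-0.05],
    [0,0,0],
  ],
  delta_rot=[
    [0,0,0],
    [0,0,0],
    [0,0,0],
    [0,0,0],
    [0,0,0],
    [0,0,0],
    [0,0,0],
    [0,0,0],
    [0,0,0],
    [0,0,0],
  ],
  claw=1,
)

```text
clock: 21.25
position: [0.6028, 0.0281, 0.2215]
orientation: [[-0.15, 0.989, 0.009], [0.989, 0.15, -0.001], [-0.002, 0.009, -1.0]]
force: [0.6, 0.3, 0.1]
grip_width: 1.001
```

Run:
```python
from h import *
im=snap('wrist','w12');q=pose('w12')
s=snap('scene','s12');cv2.imwrite('pics/s12z.png',cv2.resize(s[70:240,270:430],(565,600),interpolation=cv2.INTER_CUBIC))
for X in((.05,.05,.092),(.05,-.05,.092),(.035,0,.092),(.065,0,.092),(-.055,0,.094),(-.055,0,.05),(-.080,0,.094),(-.03,0,.094)):print(X,proj('wrist',B(*X),q))
```

```text
21.25 [0.6028 0.0281 0.2215] [[-0.1502  0.9886  0.0088]
 [ 0.9887  0.1502 -0.0007]
 [-0.002   0.0086 -1.    ]] [0.6422 0.2765 0.084 ] [ -7.9281  19.892   80.4757   0.0294  79.1262 -16.5712] 1.0005820249513286
21.3 [0.6015 0.0282 0.2187] [[-0.1502  0.9887  0.0045]
 [ 0.9887  0.1502 -0.0002]
 [-0.0008  0.0044 -1.    ]] [ 0.794  -0.6969 -1.2643] [ -7.9316  20.0124  80.6917   0.0264  79.0393 -16.5725] 0.9984813540132439
(0.05, 0.05, 0.092) [318.1549 139.8198]
(0.05, -0.05, 0.092) [318.416  235.5744]
(0.035, 0, 0.092) [303.459 189.959]
(0.065, 0, 0.092) [333.1108 189.9013]
(-0.055, 0, 0.094) [213.5259 190.6477]
(-0.055, 0, 0.05) [226.3675 180.6403]
(-0.08, 0, 0.094) [188.4853 190.6969]
(-0.03, 0, 0.094) [238.5292 190.5987]
```

View pics/w12.png

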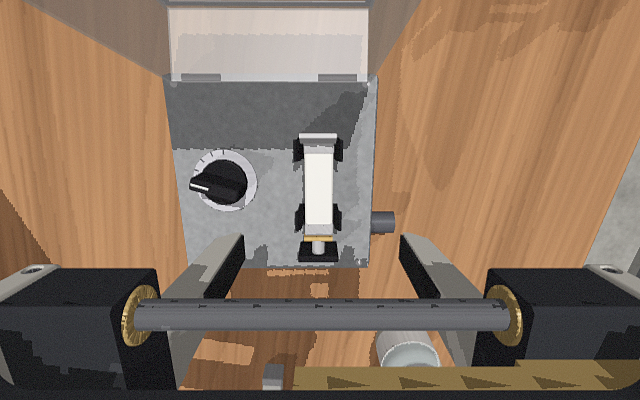

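View pics/s12z.png

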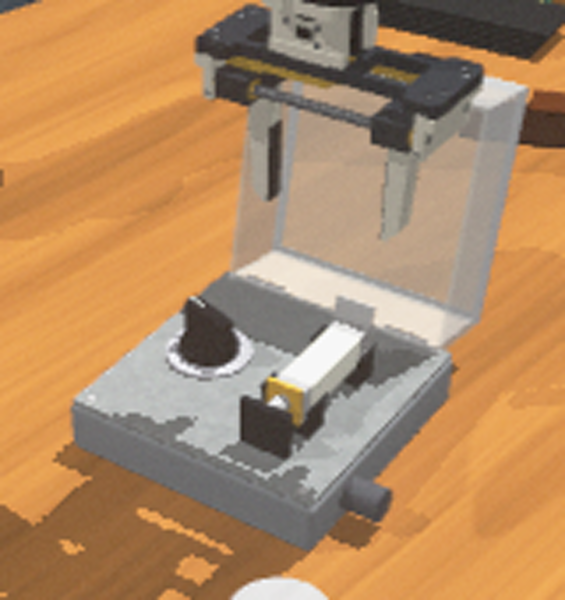

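The fuse lies level under the catch with the gripper clear: its -y end is at row 235 (predicted 235.6), and the cover is still open. The knob pointer reads about 16° (q≈0.28). Next I move over the knob and align the jaws.

Emit:
send_rows(
  slide=[
    [0,-0.07,0],
    [0,-0.07,0],
    [0,-0.07,0],
    [0,0,0],
    [0,0,0],
    [0,0,0],
    [0,0,0],
    [0,0,0],
    [0,0,0],
    [0,0,0],
    [0,0,0],
    [0,0,0],
    [0,0,0],
    [0,0,0],
  ],
  delta_rot=[
    [0,0,0],
    [0,0,0],
    [0,0,0],
    [0,0,-0.0228],
    [0,0,-0.0228],
    [0,0,-0.0228],
    [0,0,-0.0228],
    [0,0,-0.0228],
    [0,0,-0.0228],
    [0,0,-0.0228],
    [0,0,-0.0228],
    [0,0,-0.0228],
    [0,0,0],
    [0,0,0],
  ],
  claw=0,
)

```text
clock: 22.75
position: [0.4957, 0.0128, 0.2152]
orientation: [[-0.991, 0.134, -0.003], [0.134, 0.991, 0.001], [0.003, 0.001, -1.0]]
force: [0.0, -0.8, -0.1]
grip_width: 0.505
```

Run:
```python
from h import *
im=snap('wrist','w13');q=pose('w13')
print(B(-.055,0,0))
for X in((-.055,0,.094),):print(X,proj('wrist',B(*X),q))
```

```text
22.75 [0.4957 0.0128 0.2152] [[-0.9909  0.1343 -0.0028]
 [ 0.1343  0.9909  0.0012]
 [ 0.0029  0.0008 -1.    ]] [ 0.0263 -0.8445 -0.07  ] [-11.4539   9.4655  95.2955   0.0342  75.4092 -93.7427] 0.5052176737156833
[0.4964 0.0124 0.    ]
(-0.055, 0, 0.094) [321.2992 194.3071]
```

View pics/w13.png

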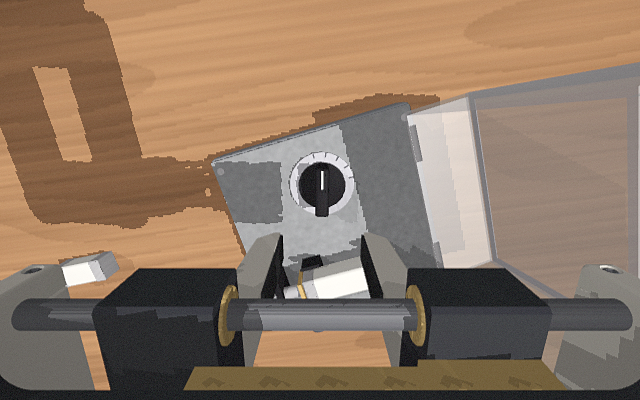

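The bar stands upright in the image at column 322 (predicted 321), so the jaws are aligned. Now I descend and grip.

Emit:
send_rows(
  slide=[
    [0,0.0008,0.07],
    [0,0,0.07],
    [0,0,0.06],
    [0,0,0.045],
    [0,0,0.03],
    [0,0,0.014],
    [0,0,0.007],
    [0,0,0],
  ],
  delta_rot=[
    [0,0,0],
    [0,0,0],
    [0,0,0],
    [0,0,0],
    [0,0,0],
    [0,0,0],
    [0,0,0],
    [0,0,0],
  ],
)

```text
clock: 23.6
position: [0.4967, 0.0132, 0.0687]
orientation: [[-0.991, 0.131, -0.0], [0.131, 0.991, 0.001], [0.0, 0.001, -1.0]]
force: [0.3, 0.2, 0.8]
grip_width: 0.499
```

Emit:
send_rows(
  slide=[
    [0,0,0],
    [0,0,0],
    [0,0,0],
    [0,0,0],
    [0,0,0],
    [0,0,0],
    [0,0,0],
  ],
  delta_rot=[
    [0,0,0],
    [0,0,0],
    [0,0,0],
    [0,0,0],
    [0,0,0],
    [0,0,0],
    [0,0,0],
  ],
  claw=-1,
)

```text
clock: 24.3
position: [0.4967, 0.0129, 0.069]
orientation: [[-0.991, 0.13, 0.0], [0.13, 0.991, 0.0], [-0.0, 0.0, -1.0]]
force: [-1.0, -2.5, 3.7]
grip_width: 0.148
```

Emit:
send_rows(
  slide=[
    [0,0,0],
    [0,0,0],
    [0,0,0],
    [0,0,0],
    [0,0,0],
    [0,0,0],
    [0,0,0],
    [0,0,0],
    [0,0,0],
    [0,0,0],
    [0,0,0],
    [0,0,0],
  ],
  delta_rot=[
    [0,0,0.01],
    [0,0,0.019],
    [0,0,0.019],
    [0,0,0.019],
    [0,0,0.019],
    [0,0,0.019],
    [0,0,0.019],
    [0,0,0.019],
    [0,0,0.019],
    [0,0,0.019],
    [0,0,0.019],
    [0,0,0],
  ],
)

```text
clock: 25.5
position: [0.4963, 0.0125, 0.069]
orientation: [[-0.181, 0.983, -0.001], [0.983, 0.181, -0.001], [-0.0, -0.001, -1.0]]
force: [-3.0, -4.5, 6.0]
grip_width: 0.146
```

Run:
```python
from h import *
s=r.get_state();print(s['force'],s['moment'],s['joints'],s['grip_width']);boxframe()
```

```text
[-2.9907 -4.5384  5.9653] [-0.8771  0.5504 -0.0734] [-11.4236  18.445  106.4139  -0.048   55.1662 -21.849 ] 0.1458545886035289
t 25.5 tcp [-0.0551  0.0001  0.069 ] fuse [-0.0551  0.0004  0.0795] alpha -0.027224313708280008 x-axis [-0.0315  0.9995 -0.0005] y [ 0.9995  0.0315 -0.0007] F [-3.6393 -4.037   5.9653] w 0.1458545886035289
```

Emit:
send_rows(
  slide=[
    [0,0,0],
    [0,0,0],
    [0,0,0],
  ],
  delta_rot=[
    [0,0,0.006],
    [0,0,0.006],
    [0,0,0],
  ],
)

```text
clock: 25.8
position: [0.4963, 0.0125, 0.069]
orientation: [[-0.111, 0.994, -0.001], [0.994, 0.111, -0.001], [-0.001, -0.001, -1.0]]
force: [-2.5, -5.0, 5.0]
grip_width: 0.15
```

Run:
```python
from h import *
s=r.get_state();print(s['force'],s['moment'],s['joints'],s['grip_width']);boxframe()
```

```text
[-2.4832 -4.9835  5.021 ] [-0.8669  0.5457  0.3932] [-11.4188  18.4444 106.4142  -0.0605  55.1641 -17.7528] 0.150121622811145
t 25.8 tcp [-0.0551  0.0001  0.069 ] fuse [-0.0551  0.0004  0.0795] alpha -0.04044989628121546 x-axis [ 0.0398  0.9992 -0.0007] y [ 0.9992 -0.0398 -0.0006] F [-3.2045 -4.5533  5.021 ] w 0.150121622811145
```

The moment about z jumped from -0.07 to +0.39 N m, so the knob is on its stop. I release, rise and back away.

Emit:
send_rows(
  slide=[
    [0,0,0],
    [0,0,0],
    [0,0,0],
    [0,0,-0.02],
    [0,0,-0.05],
    [0,0,-0.08],
    [0,0,-0.08],
    [0,0,-0.08],
    [0,0,-0.04],
    [0,0,0],
    [0,0,0],
  ],
  delta_rot=[
    [0,0,0],
    [0,0,0],
    [0,0,0],
    [0,0,0],
    [0,0,0],
    [0,0,0],
    [0,0,0],
    [0,0,0],
    [0,0,0],
    [0,0,0],
    [0,0,0],
  ],
  claw=0,
)

```text
clock: 26.9
position: [0.4964, 0.0132, 0.2436]
orientation: [[-0.108, 0.994, 0.0], [0.994, 0.108, 0.001], [0.001, 0.0, -1.0]]
force: [0.7, -0.3, -0.8]
grip_width: 0.496
```

Run:
```python
from h import *
im=snap('wrist','w14')
cv2.imwrite('pics/w14z.png',cv2.resize(im[40:280,160:480],(800,600),interpolation=cv2.INTER_CUBIC))
s=snap('scene','s14');cv2.imwrite('pics/s14z.png',cv2.resize(s[70:290,190:430],(654,600),interpolation=cv2.INTER_CUBIC))
```

```text
26.9 [0.4964 0.0132 0.2436] [[-0.1081  0.9941  0.0003]
 [ 0.9941  0.1081  0.0007]
 [ 0.0006  0.0004 -1.    ]] [ 0.7446 -0.2773 -0.7552] [-11.3961   8.3041  92.6443   0.0416  79.0419 -17.6096] 0.4962257168234883
26.95 [0.4958 0.0133 0.2427] [[-0.108   0.9942 -0.0018]
 [ 0.9942  0.108   0.0011]
 [ 0.0012 -0.0016 -1.    ]] [ 0.2278  0.9365 -0.3125] [-11.4004   8.36    92.7136   0.04    79.0374 -17.6061] 0.4989718929219302
```

View pics/w14z.png

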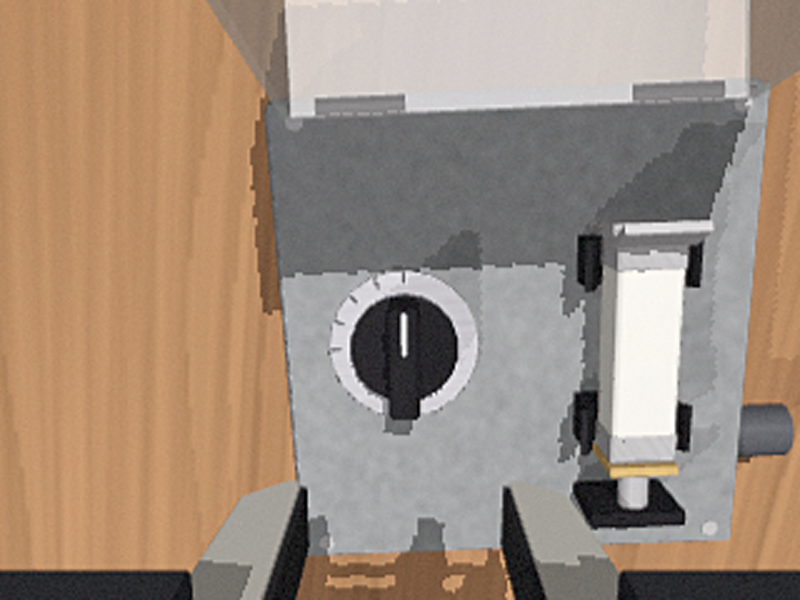

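View pics/s14z.png

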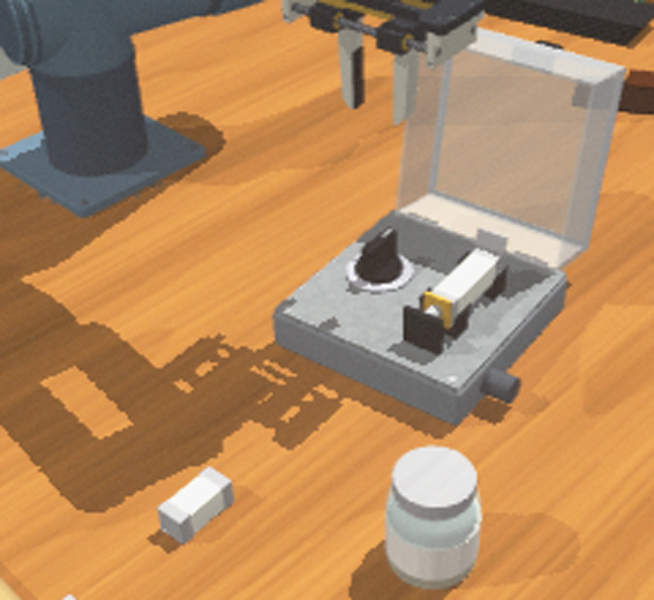

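The wrist view shows the knob bar along the image vertical (zoomed column 404), about 1.6 rad and at the last scale mark. The fuse is under the catch, the cover is open and the gripper is clear of everything. I'll hand the job in.

```bash
python3 -c "
from rig import r
print(r.finish_job())"
```

```text
the job is handed in; nothing more can be done
None
```

The cover is open, the longer fuse is in the holder, the knob is at its stop, and the job is handed in at about 27 s of the 67 s allowed. The hand-in reports no verdict, so what follows are my own last checks.

- **Cover:** I swung it open by its tab and let go. It was still standing open, untouched, in the last scene picture.
- **Fuse:** I laid it in with the -y end low, pushing the spring contact in about 13 mm. I then levelled it at about z = 77 mm, slid it under the catch and let go. My computed fuse centre just before release was within about 0.5 mm of the seat. After release the wrist picture showed its -y end within 1 pixel of the prediction.
- **Knob:** I turned it clockwise only after that, from about 0.28 rad until the moment jumped by about 0.45 N m at the stop. The last picture shows the bar at about 1.6 rad.
- **Other objects:** The gripper never came near the shorter fuse, the jar or the hammer. The shorter fuse and jar look unmoved in the last picture; I did not measure their positions again, and the hammer was not checked after the early pictures.

No check failed. Some measurements disagreed by 1–3 mm. The largest was the box's panel edge, which looked 2–3 mm inside its predicted position in the wrist view; I corrected the box centre by about 1 mm before fitting the fuse.

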